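Try the kiln's drop-down door with a square

TASK

The cold annealing kiln's door stop is about to be set. Pull the kiln's bottom-hinged door all the way down onto its stop, then take the engineer's square from the bench, stand it on the open door's steel plate, and press it into the corner between door and kiln face until its stock is flat on the door and its blade lies against the face. Finish while still gripping it and pressing it there, square to the face; leave the other things where they are.

Things in the scene. Friction and masses are not known exactly. Their poses are not given: they have to be found in the camera images.
- kiln: grey bench-top annealing kiln, cold, fixed; 320 mm wide (y), 260 deep, roof 285 high, fittings on it up to 30. Origin: at bench level under the middle of the flat steel front face, its plane x = 0; +x into the kiln (x < 0 is in front), z up. Hinge axis along y at x = 0, z = 90 mm. The face shows as plain steel strips beside the mouth, |y| = 75 to 160 mm, z = 90 to 285 mm, once the door is down
- door (a joint): angle of the bottom-hinged door: 0 shut (upright), 1.571 down on its stop (level). 310 mm wide, 185 mm from hinge to free edge, 30 mm thick. Stiff balanced hinge: it stays where left; moving it takes up to about 10 N at the handle downwards, 12 N upwards
- door_handle (a point): middle of the door's handle, a round black bar 14 mm thick, 140 mm long, parallel to the hinge: 160 mm from the hinge along the door, 72 mm outside the hinge plane (35 mm free gap between bar and door skin; posts 60 mm either side of the middle). Door shut: 250 mm above the bench
- plate_edge (a point): middle of the free edge of the door's steel inner plate, on its surface; z runs from hinge to edge (185 mm), x out of the plate (into the kiln when shut, up when down). A white fibre plug stands 12 mm proud at |y| < 68 mm, 30 to 140 mm from the hinge; bare strips beside it (|y| = 68 to 155 mm), where a square can stand, are level 90 mm above the bench when down
- square: steel engineer's square standing on its stock, about 0.6 kg. Stock: dark bar 130 long, 18 thick, 26 mm tall. Blade: strip 28 wide, 4 mm thick, rising at one end to 160 mm. Origin: outer corner (heel) at the underside, mid-thickness; stock along -x to -130 mm; stock end and blade's outer edge in the plane x = 0 (blade x = -28 to 0); z up, y across. Centre of mass near x = -55 mm
- blade_tip (a point): top of the blade's outer edge: x = 0, y = 0, z = 160 mm in the square's frame
- frit_jar: closed amber glass jar of frit, 52 mm across, 60 mm tall, white cap; bystander. Origin: centre of its underside
- bowl: terracotta bowl, 130 mm across, 50 mm tall; bystander. Origin: centre of its underside
- paddle: graphite marver paddle lying flat: dark block 75 x 50 x 12 mm on a thin rod with a wooden handle, 230 mm long overall; bystander. Origin: about the middle of its length, on the underside
- tweezers: steel tweezers, 150 mm long, 8 mm tall, lying flat; bystander. Origin: about the middle of its length, on the underside
- bottle: green glass bottle, 60 mm across, 200 mm tall; bystander. Origin: centre of its underside
- mould: brass optic mould, round, 48 mm across, 50 mm tall; bystander. Origin: centre of its underside
- tile: white ceramic tile 100 x 100 x 12 mm lying on the kiln's roof; bystander. Origin: centre of its underside
Things that resemble listed ones, but are neither listed nor needed, are in the scene too. Of the things that look like the square, the middle-sized one is meant.

How it is judged:
By the outcome, as a careful person would: the job done as asked, in the order asked, and still so for the second after the job is handed in, while the arm keeps its last pose, push and grip.
It also fails if it takes over 72 s, if anything falls off the work surface, if the arm or the gripper's body presses on something with over 40 N, if the wrist force passes 120 N, or if a joint passes its speed limit or range.

ROBOT

A 6-joint arm with a two-finger parallel gripper is mounted at the origin on the work surface. World frame = base frame: x ahead of the robot, y to its left, z up, the work surface at z = 0. Lengths are in mm, angles in rad, forces in N, time in s.
With the tool pointing down it reaches from about 350 to 775 mm from the base axis. Payload 7.3 kg.
Tool frame: the origin (TCP) lies on the centre line of the jaws, within the pads' length; the fingertips stand bot.nose_length ahead of it and the grasp point (between the pads) lies 6 mm ahead of it (bot.nose_length is the distance from the TCP to the fingertips, in mm); x points along the fingers, y is the direction in which the jaws open and shut, and the axes are right-handed (so a half turn about x gives the same grasp; the last joint's range is limited). The gripper opens to 92 mm and grips with 3 to 60 N. Pads are 19 mm wide; open, the fingers measure 130 mm over their backs; the gripper's body (75 mm by 190 mm) begins 47 mm behind the grasp point.
Start: joints at [0.979, 0.342, 1.524, -0, 1.275, -0.146], TCP at [226.357, 473.714, 251.741] pointing down, gripper open.
Joint ranges: [-2.53, 2.53], [-0.77, 2.02], [0.04, 2.7], [-1, 4.14], [0.28, 2.66], [-3.11, 3.11]. Speed limits (rad/s): [2.57, 2.57, 3.14, 3.14, 3.14, 3.14].

INTERFACE

Orientations are given as [roll, pitch, yaw] about the fixed x, y, z axes, in that order (R = Rz(yaw) Ry(pitch) Rx(roll)).
In Python, from plant import bot gives the robot as it stands. The module is installed in compiled form; this text tells all that it offers.
- The arm moves only by the tool move_arm, never from a script. Its argument "deltas" is a list of rows, each an object of numbers: "x", "y", "z": the shift along the tool's x, y, z each as a share of 40 mm, from -1 to 1; "roll": the turn about the tool's x as a share of 4 degrees, from -1 to 1. A call has 1 to 20 rows; each row shifts and turns the commanded pose from where the row before left it, along the tool's axes as they then stand; what a row does not reach is not made up. A row lasts 1/12 s, in which the tool goes at most 41.7 mm and 7.16 degrees, less where a joint would pass 70% of its speed; a pose out of reach is approached as far as the arm can. A call with a number of a shift or a turn outside -1 to 1 is refused whole. A call with a gripper value outside its range is refused whole. "grip" is the opening, from 0 (shut) to 1 (fully open), set as the call begins (left out, the last holds). The fingers move at their own pace and stop on an object; the grip force is fixed at half the most. Time passes only in rows, so rows that do not move let the fingers close. It gives the time, the measured TCP pose, the force and the opening at its end, in the units of the state.
- bot.get_obs(): the state, without advancing time (a new reading comes with each control period).
- bot.capture(name): name is "side" or "top" or "wrist"; returns the picture (384x512x3 uint8, red, green, blue); there is no depth.
- bot.camera_model(name): a dict with "fovy" (degrees; the focal length in pixels is half the picture's height over the tangent of half this angle, whatever the lens; pixels are square), "cx", "cy" (the principal point, pixels), "dist_coeffs" ([k1, k2, p1, p2, k3] as OpenCV has them; the pictures are not rectified), "R" (3x3) and "t" (3): a world point X has camera coordinates R X + t; the wrist camera has in their place "hand_eye" (4x4, takes a point from camera to tool coordinates, whose origin is the TCP and whose axes are the tool frame's). Camera axes: x right, y down, z forward; pixel columns grow to the right and rows downward; lengths in mm; the calibration is good to about 2 mm. A picture is of the moment at which its call begins: read the wrist's pose just before it. camera_model takes no time and is no camera call.
- bot.close_job(): hands the job in, once; it reports no verdict.
The state is a dict: "time": time; "joint_positions": joint angles; "dq": joint speeds; "tau": joint torques, N m; "tool_pos": TCP position; "tcp_rot": TCP orientation; "contact_force": force on the tool from outside, world axes, zero at the start; "moment": the same for the moment, N m; "grip_width": finger opening in mm.
Only numpy, scipy, OpenCV 4.12 (cv2) and the standard library are available. Lean on these libraries where they do the work, as an engineer would, in place of code of your own. Each camera call takes 0.05 s, during which the arm holds its last target. There are 200 camera calls.

## Working session

There is one attempt and no reset: what is moved stays moved. The work goes in short steps, Python scripts to look and compute and a tool call to move; the robot and the scene stay as the last step left them, time stands still between calls to the robot, and variables do not carry over. Pictures are saved under pics/ and viewed, and the job is handed in when it is done.

Besides the shell and the picture viewer there is one more tool, called after "Request:" as name(argument=value, ...), one argument or row to a line, values as JSON. move_arm: Moves the arm, as the interface text tells. Its arguments: {"type":"object","properties":{"deltas":{"type":"array","items":{"type":"object","properties":{"x":{"type":"number"},"y":{"type":"number"},"z":{"type":"number"},"roll":{"type":"number"}}}},"grip":{"type":"number"}},"required":["deltas"]}

```bash
ls; mkdir -p pics; cat > h.py <<'E'
import numpy as np, cv2
from scipy.spatial.transform import Rotation as Ro
from plant import bot
def cam(n,obs=None):
    m=bot.camera_model(n); f=192/np.tan(np.radians(m['fovy'])/2)
    K=np.array([[f,0,m['cx']],[0,f,m['cy']],[0,0,1.]]); d=np.array(m['dist_coeffs'],float)
    if 'R' in m: R=np.array(m['R']);t=np.array(m['t']).ravel()
    else:
        o=obs; H=np.array(m['hand_eye']); Rt=Ro.from_euler('xyz',o['tcp_rot']).as_matrix()
        Rc=Rt@H[:3,:3]; c=Rt@H[:3,3]+np.array(o['tool_pos']); R=Rc.T; t=-Rc.T@c
    return K,d,R,t
def rays(c,px):
    K,d,R,t=c; p=cv2.undistortPoints(np.array(px,float).reshape(-1,1,2),K,d).reshape(-1,2)
    D=np.c_[p,np.ones(len(p))]@R; return -R.T@t, D/np.linalg.norm(D,axis=1)[:,None]
def onz(c,px,z):
    o,D=rays(c,px); return o+D*((z-o[2])/D[:,2])[:,None]
def proj(c,X):
    K,d,R,t=c; return cv2.projectPoints(np.array(X,float).reshape(-1,3),cv2.Rodrigues(R)[0],t,K,d)[0].reshape(-1,2)
def tri(c1,p1,c2,p2):
    o1,d1=rays(c1,[p1]);o2,d2=rays(c2,[p2]);d1=d1[0];d2=d2[0]
    s=np.linalg.lstsq(np.c_[d1,-d2],o2-o1,rcond=None)[0]; a=o1+s[0]*d1;b=o2+s[1]*d2
    return (a+b)/2,np.linalg.norm(a-b)
def save(n,im,crop=None,sc=1):
    if crop: im=im[crop[1]:crop[3],crop[0]:crop[2]]
    cv2.imwrite('pics/'+n+'.png',cv2.resize(im[:,:,::-1],None,fx=sc,fy=sc,interpolation=cv2.INTER_CUBIC))
E
python3 - <<'E'
from h import *
o=bot.get_obs();print(o, bot.nose_length)
for n in('side','top','wrist'):
    im=bot.capture(n);np.save(n+'0.npy',im);save(n+'0',im,sc=1.5)
    K,d,R,t=cam(n,o);print(n,K[0],-R.T@t,R[2],d)
E
```

```text
pics
{'time': 0.0, 'joint_positions': array([ 9.79010455e-01,  3.42683739e-01,  1.52501901e+00, -1.70251810e-05,
        1.27542215e+00, -1.45982140e-01]), 'dq': array([ 1.09883811e-04,  2.69030323e-05, -1.14272523e-03,  1.24435695e-03,
       -5.38114618e-04,  2.61415093e-04]), 'tau': array([-5.41553181e-04, -4.31243491e+01, -2.44224930e+01,  7.16901803e-02,
        5.59424073e-02, -1.41549922e-04]), 'tool_pos': array([226.13339684, 473.38259317, 251.06448442]), 'tcp_rot': array([-1.7061538 ,  1.56926399, -2.15195256]), 'contact_force': array([ 0.81890851, -1.13027031, -0.37861543]), 'moment': array([ 0.00263422,  0.01524992, -0.05795639]), 'grip_width': 91.86747917302581} 25.0
side [453.1344947    0.         256.47252009] [ 401.96120269  988.96761802 1158.08798355] [ 0.05336259 -0.6751954  -0.7357062 ] [-0.1832945  0.         0.         0.         0.       ]
top [458.04527172   0.         253.98220216] [ 180.87828261  109.14792982 1715.28253032] [ 0.18771135 -0.01490761 -0.9821111 ] [-0.0776333  0.         0.         0.         0.       ]
wrist [300.10335763   0.         257.77595447] [166.75755045 501.93875075 383.60244971] [ 0.22039817 -0.10764227 -0.96945231] [0.02661809 0.         0.         0.         0.        ]
```

View pics/side0.png

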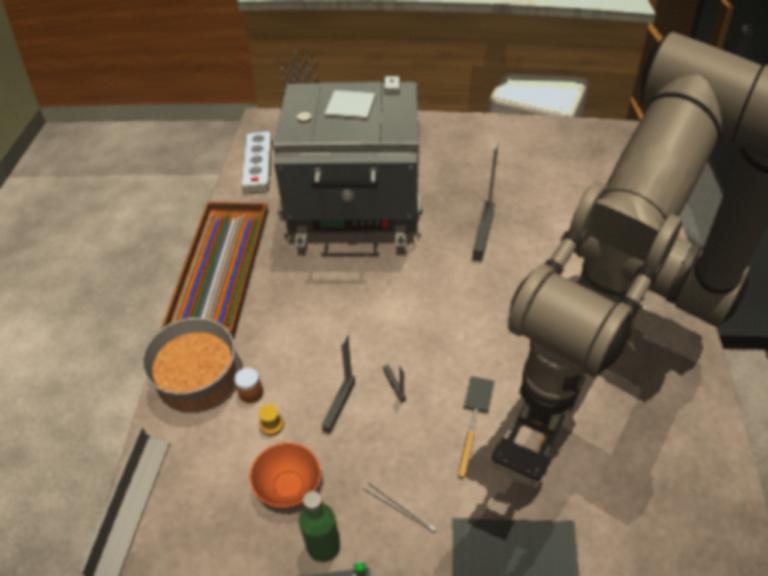

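View pics/top0.png

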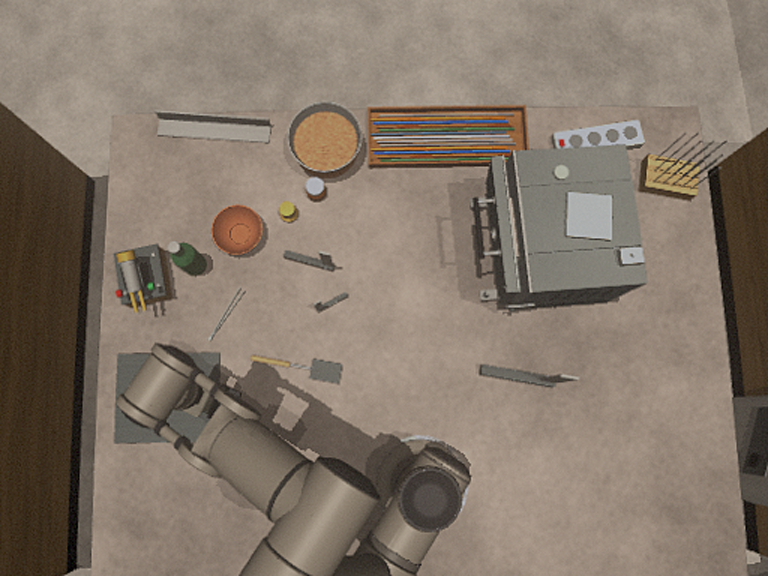

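View pics/wrist0.png

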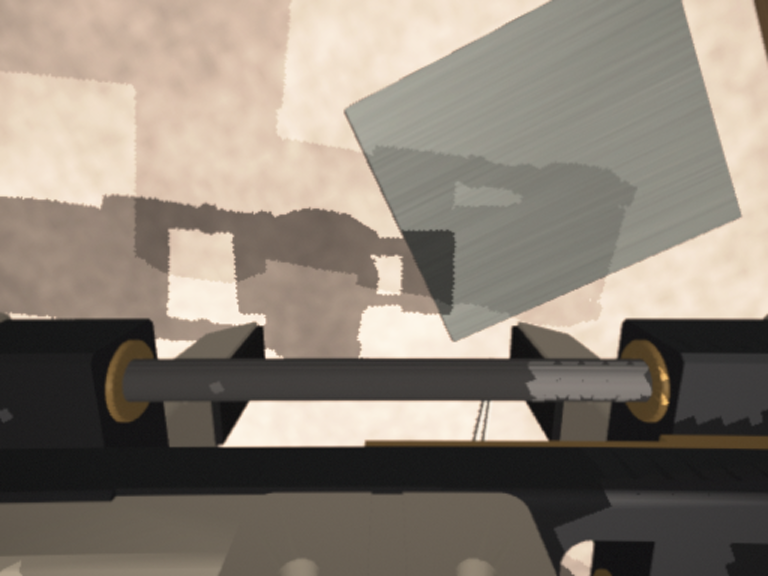

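Side and top pictures show three squares: large at side (487,215)/top (525,376); middle-sized at side (340,390)/top (312,262); small at side (396,383)/top (331,301). The kiln is at side (350,160)/top (570,225), with the handle bar at side (345,178). The middle square is my choice; next are close crops.

```bash
python3 - <<'E'
from h import *
s=np.load('side0.npy');t=np.load('top0.npy')
a=lambda im,c,sc:cv2.resize(im[c[1]:c[3],c[0]:c[2]],None,fx=sc,fy=sc,interpolation=cv2.INTER_CUBIC)
save('sq_side',s,(200,215,290,295),6);save('sq_top',t,(180,155,250,215),8)
save('k_side',s,(175,45,295,175),4.5);save('k_top',t,(305,90,440,215),4.5)
E
```

```text
(no output)
```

View pics/sq_side.png

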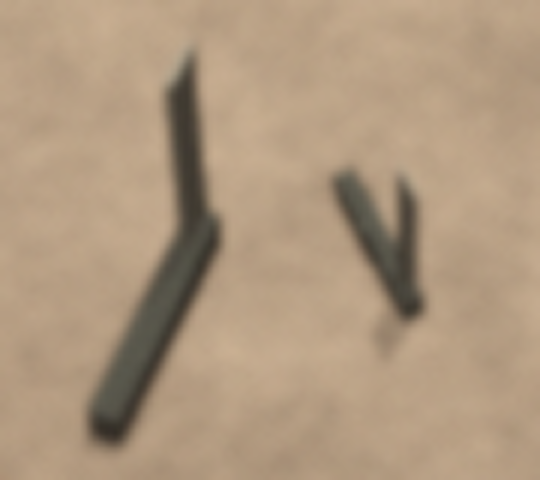

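View pics/sq_top.png

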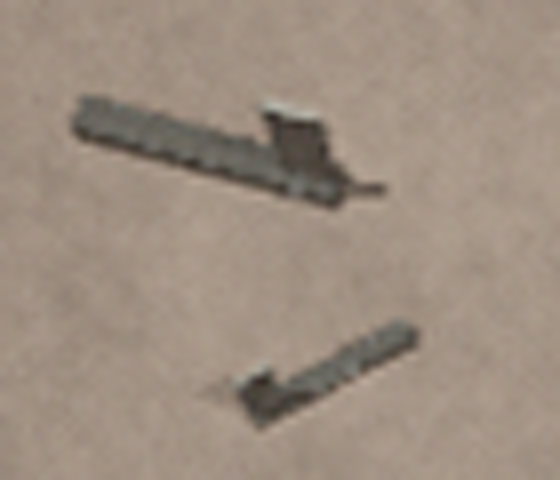

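View pics/k_side.png

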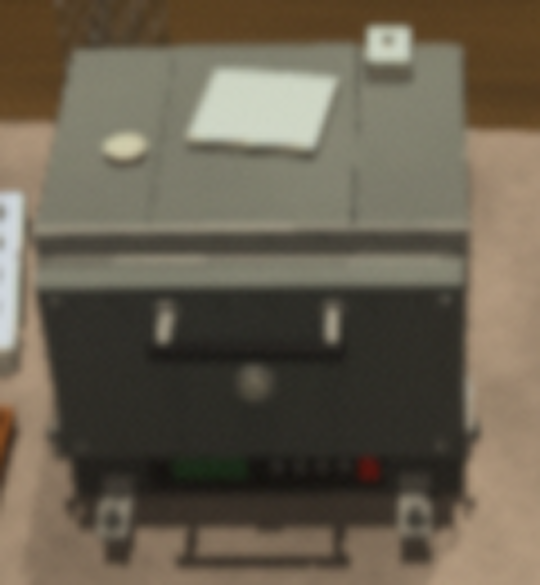

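View pics/k_top.png

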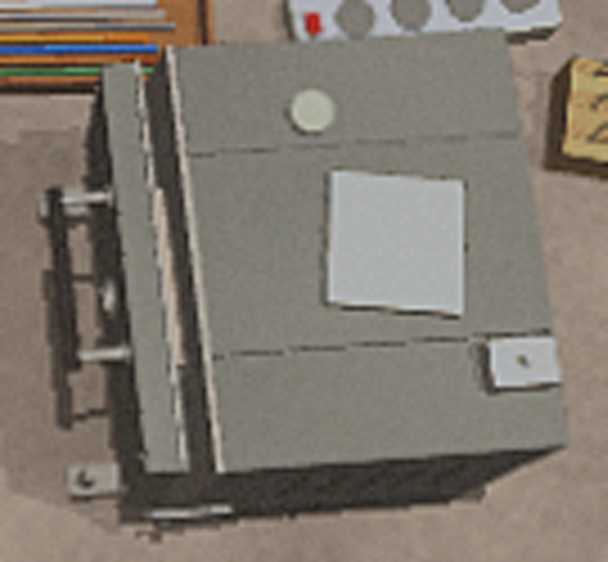

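```bash
python3 - <<'E'
from h import *
S=cam('side');T=cam('top')
kt=lambda a:np.array(a)/4.5+[305,90]; ks=lambda a:np.array(a)/4.5+[175,45]
st=lambda a:np.array(a)/8+[180,155]; ss=lambda a:np.array(a)/6+[200,215]
P=onz(T,kt([(165,48),(220,470),(565,445),(505,30)]),285);print('roof top',P.round(1),np.linalg.norm(np.diff(P,axis=0),axis=1))
P=onz(S,ks([(38,232),(468,230)]),285);print('roof side',P.round(1))
print('door outer top',onz(T,kt([(103,65),(150,470)]),275).round(1))
for a,b in[((50,190),(150,350)),((65,425),(342,350))]:print('handle',tri(T,kt(a),S,ks(b)))
P=onz(T,st([(80,97),(72,130),(345,180),(335,207)]),26);print('stock',P.round(1))
print('stock side',onz(S,ss([(95,405),(215,222)]),26).round(1))
print('tip',tri(T,st((325,120)),S,ss((193,45))),tri(T,st((265,105)),S,ss((168,92))))
E
```

```text
roof top [[ 734.4 -210.2  285. ]
 [ 418.  -230.3  285. ]
 [ 430.9 -481.9  285. ]
 [ 746.3 -467.9  285. ]] [317.05361553 252.01613102 315.76558901]
roof side [[ 731.5 -211.5  285. ]
 [ 418.3 -225.9  285. ]]
door outer top [[ 725.5 -165.2  275. ]
 [ 420.7 -182.3  275. ]]
handle (array([ 639.0986618 , -125.49698153,  246.33024528]), np.float64(1.3276578100072307))
handle (array([ 482.7502483 , -130.70021619,  241.51176502]), np.float64(43.057394134980434))
stock [[578.3 324.1  26. ]
 [562.4 327.8  26. ]
 [535.7 199.   26. ]
 [522.8 203.9  26. ]]
stock side [[577.5 321.7  26. ]
 [529.8 212.   26. ]]
tip (array([535.22598212, 200.67354692, 155.13093815]), np.float64(0.5087984114430557)) (array([543.82137676, 226.97046708, 152.19762872]), np.float64(0.8246926915750432))
```

```bash
cat >> h.py <<'E'
KO=np.array([575.5,-219.5,0.]);KA=np.radians(3.0)
KX=np.array([np.sin(KA),-np.cos(KA),0]);KY=np.array([np.cos(KA),np.sin(KA),0])
def kw(out,y,z): return KO-KX*out+KY*y+np.array([0,0,z])
def axes(o): return Ro.from_euler('xyz',o['tcp_rot']).as_matrix()
def go(P,deg=None,o=None):
    """total tool-frame shift in units of 40 mm, roll in units of 4 deg to have tool z heading=deg"""
    o=o or bot.get_obs();A=axes(o);d=A.T@(np.array(P)-o['tool_pos'])/40
    h=np.degrees(np.arctan2(A[1,2],A[0,2])); r=None if deg is None else -((deg-h+180)%360-180)/4
    print('shift',d.round(3),'heading z',round(h,1),'roll',None if r is None else round(r,2))
E
python3 - <<'E'
from h import *
o=bot.get_obs();print(axes(o).round(3));H=np.array(bot.camera_model('wrist')['hand_eye']);print(H.round(2))
P=kw(65,-30,370);print(P);go(P)
S=cam('side');T=cam('top')
print('small sq',onz(T,np.array([(240,380),(410,330)])/8+[180,155],15).round())
E
```

```text
[[-0.001  0.431  0.902]
 [-0.001  0.902 -0.431]
 [-1.    -0.001 -0.   ]]
[[ 0.0000e+00 -2.5000e-01  9.7000e-01 -1.3252e+02]
 [ 1.0000e+00  0.0000e+00 -0.0000e+00 -4.0000e-02]
 [-0.0000e+00  9.7000e-01  2.5000e-01 -6.5910e+01]
 [ 0.0000e+00  0.0000e+00  0.0000e+00  1.0000e+00]]
[ 542.1392768  -156.15915893  370.        ]
shift [ -2.96  -10.8    13.913] heading z -25.5 roll None
small sq [[443. 250.  15.]
 [465. 170.  15.]]
```

Request:
move_arm(
  deltas=[
    {"x":-0.7},
    {"x":-0.7},
    {"x":-0.7},
    {"x":-0.86},
    {"y":-0.6,"z":0.77},
    {"y":-0.6,"z":0.77},
    {"y":-0.6,"z":0.77},
    {"y":-0.6,"z":0.77},
    {"y":-0.6,"z":0.77},
    {"y":-0.6,"z":0.77},
    {"y":-0.6,"z":0.77},
    {"y":-0.6,"z":0.77},
    {"y":-0.6,"z":0.77},
    {"y":-0.6,"z":0.77},
    {"y":-0.6,"z":0.77},
    {"y":-0.6,"z":0.77},
    {"y":-0.6,"z":0.77},
    {"y":-0.6,"z":0.77},
  ],
  grip=0,
)

```text
$.deltas[0]: bad value
```

Request:
move_arm(
  deltas=[
    {"roll":1},
    {"roll":1},
    {"roll":1},
    {"roll":1},
    {"roll":1},
    {"roll":1},
    {"roll":1},
    {"roll":1},
    {"roll":1},
    {"roll":1},
    {"roll":1},
    {"roll":1},
    {"roll":1},
    {"roll":1},
    {"roll":1},
    {"roll":0.4},
    {},
  ],
)

```text
$.deltas[0]: bad value
```

```bash
python3 - <<'E'
from h import *
o=bot.get_obs();im=bot.capture('wrist');save('w1',im,sc=1.5);print(o['time'],o['tool_pos'],o['joint_positions'].round(2))
c=cam('wrist',o);g=go(kw(65,-30,370),-87,o)
th=.1
for y in(-70,70):print(proj(c,kw(72*np.cos(th)+160*np.sin(th),y,90+160*np.cos(th)-72*np.sin(th)))*1.5)
E
```

```text
0.15 [226.20051214 473.48061453 251.22416914] [ 0.98  0.34  1.52 -0.    1.28 -0.15]
shift [ -2.96  -10.8    13.913] heading z -25.5 roll 15.36
[[-416.96620937 1257.78379331]]
[[-223.94546562 1359.03678521]]
```

View pics/w1.png

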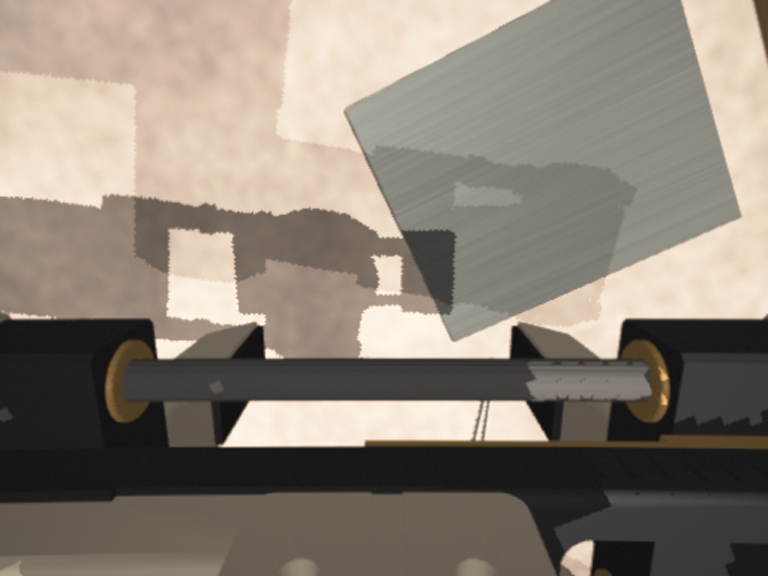

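The move was refused: the rows seem to need all four keys. I'll resend with every key filled.

Request:
move_arm(
  deltas=[
    {"x":-0.7,"y":0,"z":0,"roll":0},
    {"x":-0.7,"y":0,"z":0,"roll":0},
    {"x":-0.7,"y":0,"z":0,"roll":0},
    {"x":-0.86,"y":0,"z":0,"roll":0},
    {"x":0,"y":-0.6,"z":0.77,"roll":0},
    {"x":0,"y":-0.6,"z":0.77,"roll":0},
    {"x":0,"y":-0.6,"z":0.77,"roll":0},
    {"x":0,"y":-0.6,"z":0.77,"roll":0},
    {"x":0,"y":-0.6,"z":0.77,"roll":0},
    {"x":0,"y":-0.6,"z":0.77,"roll":0},
    {"x":0,"y":-0.6,"z":0.77,"roll":0},
    {"x":0,"y":-0.6,"z":0.77,"roll":0},
    {"x":0,"y":-0.6,"z":0.77,"roll":0},
    {"x":0,"y":-0.6,"z":0.77,"roll":0},
    {"x":0,"y":-0.6,"z":0.77,"roll":0},
    {"x":0,"y":-0.6,"z":0.77,"roll":0},
    {"x":0,"y":-0.6,"z":0.77,"roll":0},
    {"x":0,"y":-0.6,"z":0.77,"roll":0},
  ],
  grip=0,
)

```text
time: 1.7
tool_pos: [470.9, -17.4, 370.1]
tcp_rot: [1.238, 1.571, 0.792]
contact_force: [2.5, 1.1, 0.4]
grip_width: 0.6
```

Request:
move_arm(
  deltas=[
    {"x":0,"y":0,"z":0,"roll":1},
    {"x":0,"y":0,"z":0,"roll":1},
    {"x":0,"y":0,"z":0,"roll":1},
    {"x":0,"y":0,"z":0,"roll":1},
    {"x":0,"y":0,"z":0,"roll":1},
    {"x":0,"y":0,"z":0,"roll":1},
    {"x":0,"y":0,"z":0,"roll":1},
    {"x":0,"y":0,"z":0,"roll":1},
    {"x":0,"y":0,"z":0,"roll":1},
    {"x":0,"y":0,"z":0,"roll":1},
    {"x":0,"y":0,"z":0,"roll":1},
    {"x":0,"y":0,"z":0,"roll":1},
    {"x":0,"y":0,"z":0,"roll":1},
    {"x":0,"y":0,"z":0,"roll":1},
    {"x":0,"y":0,"z":0,"roll":1},
    {"x":0,"y":0,"z":0,"roll":0.4},
    {"x":0,"y":0,"z":0,"roll":0},
  ],
)

```text
time: 3.12
tool_pos: [470.4, -15.4, 370.0]
tcp_rot: [-1.969, 1.57, 2.793]
contact_force: [0.0, 1.0, -0.3]
grip_width: 0.6
```

```bash
python3 - <<'E'
from h import *
o=bot.get_obs();im=bot.capture('wrist');save('w2',im,sc=1.5);print(o['time'],o['tool_pos'],o['joint_positions'].round(2),o['contact_force'])
c=cam('wrist',o);g=go(kw(65,-30,370),-87,o)
th=.1
for y in(-70,70):print(proj(c,kw(72*np.cos(th)+160*np.sin(th),y,90+160*np.cos(th)-72*np.sin(th)))*1.5)
E
```

```text
3.1167 [470.43829735 -15.38998263 369.9565045 ] [-0.2   0.17  1.43  0.    1.54 -0.24] [ 0.00562417  0.98564495 -0.32197141]
shift [-2.000e-03  1.619e+00  3.603e+00] heading z -87.2 roll -0.05
[[424.37738057 460.60325907]]
[[638.52262745 461.65880271]]
```

View pics/w2.png

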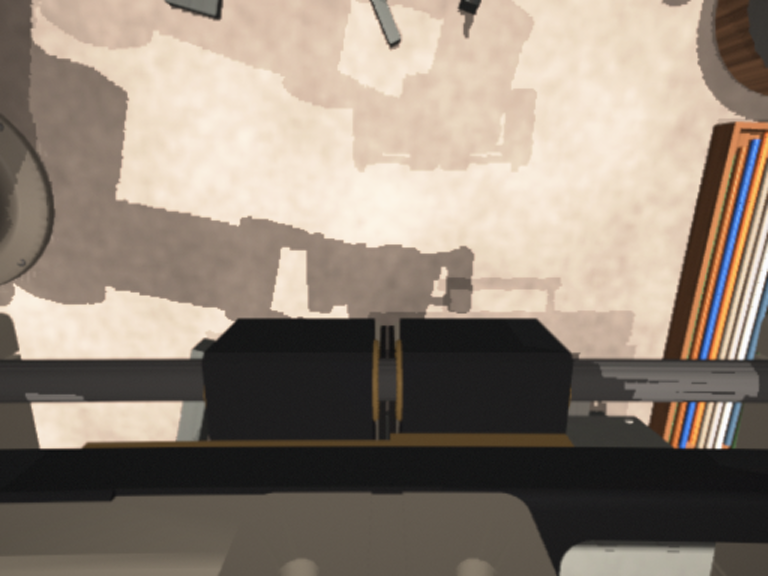

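The wrist view is blocked towards the kiln by the gripper body; it only sees the bench in front. I'll rely on the side and top views for the handle.

Request:
move_arm(
  deltas=[
    {"x":0,"y":0.27,"z":0.6,"roll":0},
    {"x":0,"y":0.27,"z":0.6,"roll":0},
    {"x":0,"y":0.27,"z":0.6,"roll":0},
    {"x":0,"y":0.27,"z":0.6,"roll":0},
    {"x":0,"y":0.27,"z":0.6,"roll":0},
    {"x":0,"y":0.27,"z":0.6,"roll":0},
    {"x":0.5,"y":0,"z":0,"roll":0},
    {"x":0.5,"y":0,"z":0,"roll":0},
    {"x":0.5,"y":0,"z":0,"roll":0},
    {"x":0.25,"y":0,"z":0,"roll":0},
    {"x":0,"y":0,"z":0,"roll":0},
  ],
)

```text
time: 4.08
tool_pos: [541.5, -155.6, 297.6]
tcp_rot: [-2.055, 1.566, 2.708]
contact_force: [0.1, 0.2, 0.2]
grip_width: 0.4
```

```bash
python3 - <<'E'
from h import *
o=bot.get_obs();print(o['time'],o['tool_pos'],o['contact_force'])
save('s3',bot.capture('side'),(170,40,300,170),4.5);save('t3',bot.capture('top'),(290,80,430,210),4.5)
g=go(kw(65,-30,260),-87,o)
E
```

```text
4.0833 [ 541.52467614 -155.59971791  297.63818308] [0.14182241 0.16136567 0.16861869]
shift [0.941 0.019 0.017] heading z -87.1 roll -0.03
```

View pics/s3.png

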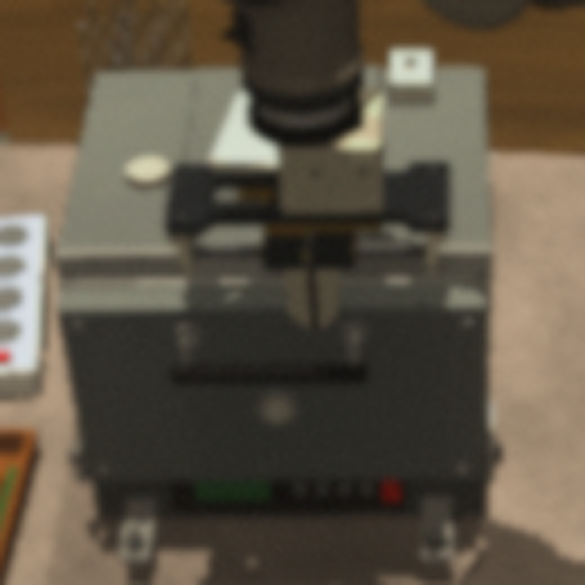

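View pics/t3.png

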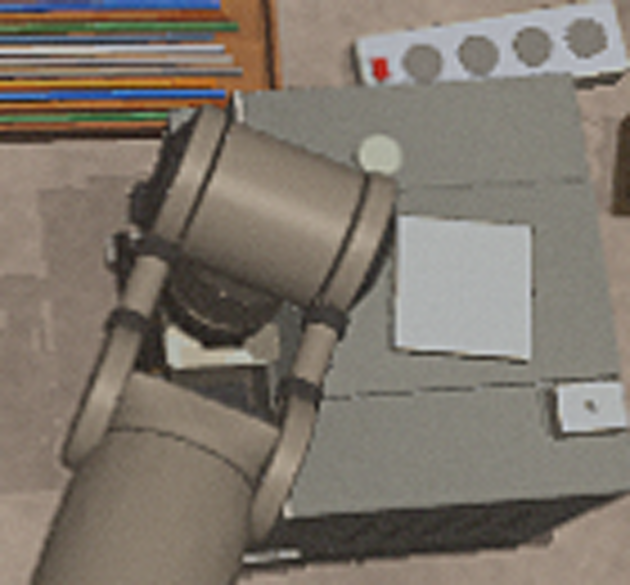

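The side view shows the closed fingers at (313,328), left of the right post (355,335) and above the bar (270,375). Going down into the gap.

Request:
move_arm(
  deltas=[
    {"x":0.2,"y":0,"z":0,"roll":0},
    {"x":0.2,"y":0,"z":0,"roll":0},
    {"x":0.2,"y":0,"z":0,"roll":0},
    {"x":0.2,"y":0,"z":0,"roll":0},
    {"x":0.15,"y":0,"z":0,"roll":0},
    {"x":0,"y":0,"z":0,"roll":0},
  ],
)

```text
time: 4.68
tool_pos: [541.8, -155.7, 260.3]
tcp_rot: [-2.06, 1.568, 2.702]
contact_force: [0.1, -0.1, 0.2]
grip_width: 0.3
```

```bash
python3 - <<'E'
from h import *
o=bot.get_obs();print(o['time'],o['tool_pos'],o['contact_force'])
save('s4',bot.capture('side'),(170,40,300,170),4.5)
E
```

```text
4.6833 [ 541.79573719 -155.69643527  260.32712563] [ 0.06005539 -0.06672557  0.21905614]
```

View pics/s4.png

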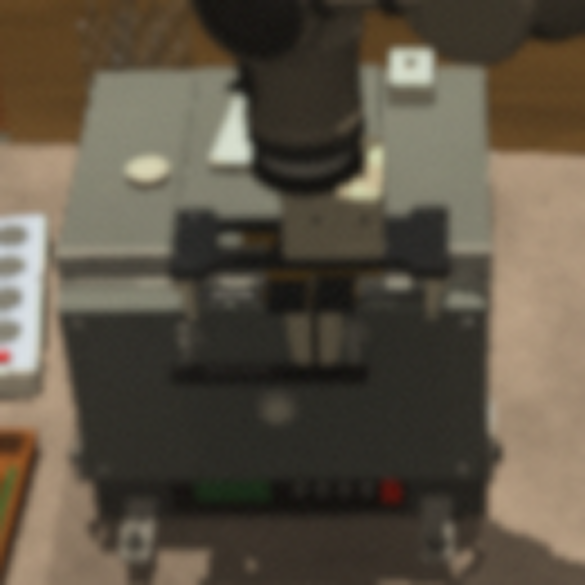

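The bar now hides the fingertips, so the fingers are in the gap, and there is no contact force. Pulling outward along the door's arc.

Request:
move_arm(
  deltas=[
    {"x":0.02,"y":0,"z":-0.08,"roll":0},
    {"x":0.02,"y":0,"z":-0.08,"roll":0},
    {"x":0.08,"y":0,"z":-0.12,"roll":0},
    {"x":0.08,"y":0,"z":-0.12,"roll":0},
    {"x":0.08,"y":0,"z":-0.12,"roll":0},
    {"x":0.09,"y":0,"z":-0.115,"roll":0},
    {"x":0.09,"y":0,"z":-0.115,"roll":0},
    {"x":0.09,"y":0,"z":-0.115,"roll":0},
    {"x":0,"y":0,"z":0,"roll":0},
  ],
)

```text
time: 5.48
tool_pos: [540.6, -120.2, 239.2]
tcp_rot: [-2.614, 1.569, 2.149]
contact_force: [0.3, -0.5, -0.2]
grip_width: 0.3
```

```bash
python3 - <<'E'
from h import *
o=bot.get_obs();print(o['time'],o['tool_pos'],o['contact_force'],o['moment'])
save('s5',bot.capture('side'),(170,40,300,170),4.5)
E
```

```text
5.4833 [ 540.57379817 -120.15049392  239.19485334] [ 0.28635214 -0.53411925 -0.20641842] [-0.1265375   0.06579798 -0.01059774]
```

View pics/s5.png

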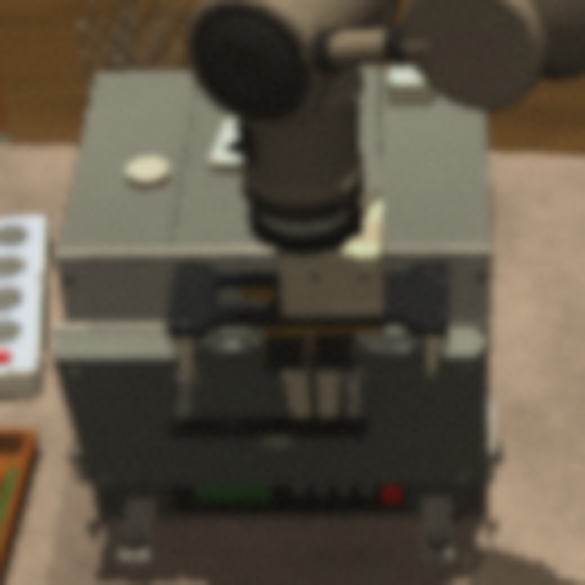

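Request:
move_arm(
  deltas=[
    {"x":0.1,"y":0,"z":-0.11,"roll":0},
    {"x":0.1,"y":0,"z":-0.11,"roll":0},
    {"x":0.1,"y":0,"z":-0.1,"roll":0},
    {"x":0,"y":0,"z":0,"roll":0},
    {"x":0,"y":0,"z":0.05,"roll":0},
    {"x":-0.3,"y":0,"z":0,"roll":0},
    {"x":-0.4,"y":0,"z":0,"roll":0},
  ],
)

```text
time: 6.12
tool_pos: [538.7, -108.7, 253.9]
tcp_rot: [-2.289, 1.563, 2.474]
contact_force: [-0.8, 3.8, -3.0]
grip_width: 0.4
```

```bash
python3 - <<'E'
from h import *
o=bot.get_obs();print(o['time'],o['tool_pos'],o['contact_force'],o['moment'])
save('s6',bot.capture('side'),(170,40,300,170),4.5)
E
```

```text
6.1167 [ 538.67609962 -108.69564547  253.92315057] [-0.75432552  3.84714888 -2.97211761] [ 5.59736552e-01  1.34578877e-01 -3.37077525e-04]
```

View pics/s6.png

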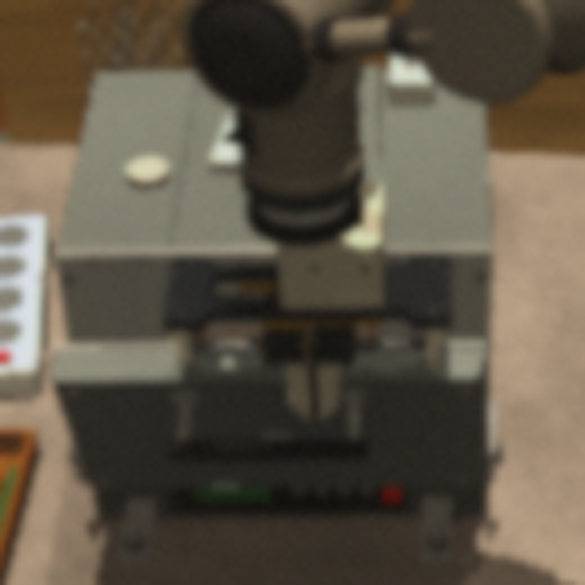

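Request:
move_arm(
  deltas=[
    {"x":-0.1,"y":0,"z":-0.08,"roll":0},
    {"x":-0.3,"y":0,"z":0,"roll":0},
    {"x":-0.5,"y":0,"z":0,"roll":0},
    {"x":-0.6,"y":0,"z":0,"roll":0},
    {"x":0,"y":0,"z":0.4,"roll":0},
    {"x":0,"y":0,"z":0.5,"roll":0},
    {"x":0,"y":0,"z":0.5,"roll":0},
    {"x":0,"y":0,"z":0.4,"roll":0},
    {"x":0,"y":0,"z":0,"roll":0},
  ],
)

```text
time: 6.92
tool_pos: [543.4, -181.8, 315.4]
tcp_rot: [-0.923, 1.57, -2.446]
contact_force: [0.4, 0.4, -0.5]
grip_width: 0.2
```

```bash
python3 - <<'E'
from h import *
o=bot.get_obs();print(o['time'],o['tool_pos'],o['contact_force'])
print('out',(o['tool_pos']-KO)@-KX,'y',(o['tool_pos']-KO)@KY)
save('s7',bot.capture('side'),(170,40,300,170),4.5)
E
```

```text
6.9167 [ 543.44942588 -181.83860905  315.37776268] [ 0.41668453  0.42824734 -0.50005722]
out 39.28717476388123 y -30.035605016053115
```

View pics/s7.png

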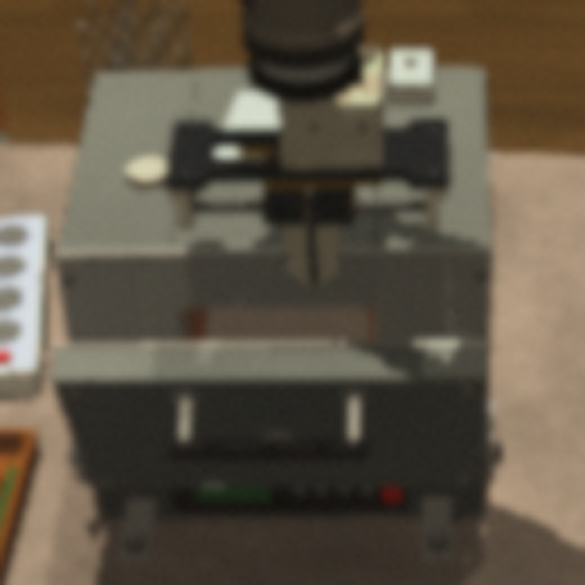

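Request:
move_arm(
  deltas=[
    {"x":0.4,"y":0,"z":0,"roll":0},
    {"x":0.5,"y":0,"z":0,"roll":0},
    {"x":0.35,"y":0,"z":0,"roll":0},
    {"x":0,"y":0,"z":-0.2,"roll":0},
    {"x":0,"y":0,"z":-0.2,"roll":0},
    {"x":0,"y":0,"z":-0.1,"roll":0},
    {"x":0.09,"y":0,"z":-0.16,"roll":0},
    {"x":0.09,"y":0,"z":-0.16,"roll":0},
    {"x":0.09,"y":0,"z":-0.16,"roll":0},
    {"x":0.09,"y":0,"z":-0.16,"roll":0},
    {"x":0.13,"y":0,"z":-0.16,"roll":0},
    {"x":0.13,"y":0,"z":-0.16,"roll":0},
    {"x":0.13,"y":0,"z":-0.16,"roll":0},
    {"x":0.13,"y":0,"z":-0.15,"roll":0},
    {"x":0,"y":0,"z":0,"roll":0},
  ],
)

```text
time: 8.22
tool_pos: [539.4, -107.1, 229.3]
tcp_rot: [-2.193, 1.568, 2.57]
contact_force: [-0.0, 0.1, -0.4]
grip_width: 0.6
```

```bash
python3 - <<'E'
from h import *
o=bot.get_obs();print(o['time'],o['tool_pos'],o['contact_force'])
print('out',(o['tool_pos']-KO)@-KX,'y',(o['tool_pos']-KO)@KY)
save('s8',bot.capture('side'),(170,40,300,170),4.5)
E
```

```text
8.2167 [ 539.44302354 -107.09188265  229.27644413] [-0.00410375  0.07134883 -0.43253771]
out 114.14114227259249 y -30.124575314379975
```

View pics/s8.png

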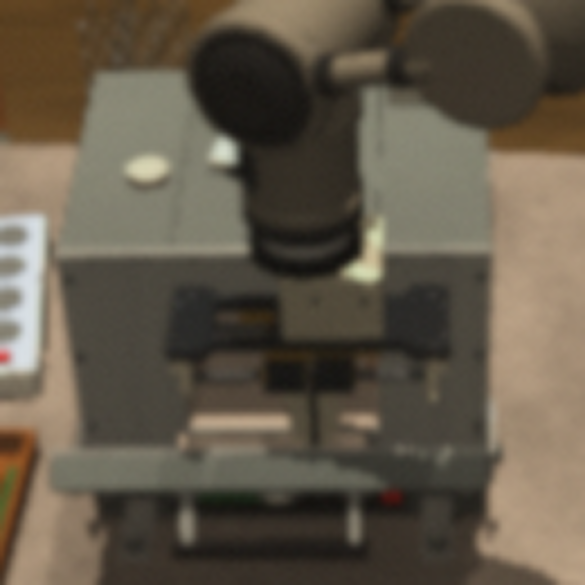

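The door is being pushed down properly: the free edge is at (265,470) and the fingers are on the inner side.

Request:
move_arm(
  deltas=[
    {"x":0.16,"y":0,"z":-0.13,"roll":0},
    {"x":0.16,"y":0,"z":-0.13,"roll":0},
    {"x":0.16,"y":0,"z":-0.13,"roll":0},
    {"x":0.16,"y":0,"z":-0.13,"roll":0},
    {"x":0.18,"y":0,"z":-0.1,"roll":0},
    {"x":0.18,"y":0,"z":-0.1,"roll":0},
    {"x":0.18,"y":0,"z":-0.1,"roll":0},
    {"x":0.18,"y":0,"z":-0.1,"roll":0},
    {"x":0.2,"y":0,"z":-0.05,"roll":0},
    {"x":0.2,"y":0,"z":-0.05,"roll":0},
    {"x":0.2,"y":0,"z":-0.05,"roll":0},
    {"x":0.2,"y":0,"z":-0.05,"roll":0},
    {"x":0.17,"y":0,"z":0,"roll":0},
    {"x":0.17,"y":0,"z":0,"roll":0},
    {"x":0.17,"y":0,"z":0,"roll":0},
    {"x":0,"y":0,"z":0,"roll":0},
  ],
)

```text
time: 9.6
tool_pos: [537.1, -63.8, 122.5]
tcp_rot: [-1.844, 1.568, 2.918]
contact_force: [0.3, 0.2, 0.1]
grip_width: 0.2
```

```bash
python3 - <<'E'
from h import *
o=bot.get_obs();print(o['time'],o['tool_pos'],o['contact_force'])
print('out',(o['tool_pos']-KO)@-KX,'y',(o['tool_pos']-KO)@KY)
save('s9',bot.capture('side'),(170,40,300,170),4.5)
E
```

```text
9.6 [537.07921    -63.84843932 122.46303763] [0.32451924 0.21135059 0.10206907]
out 157.44903440586472 y -30.221962374903022
```

View pics/s9.png

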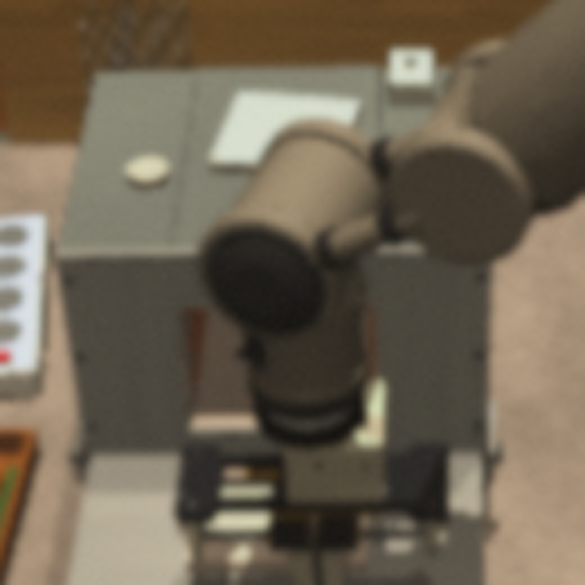

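Request:
move_arm(
  deltas=[
    {"x":0.08,"y":0,"z":0,"roll":0},
    {"x":0.08,"y":0,"z":0,"roll":0},
    {"x":0.05,"y":0,"z":0,"roll":0},
    {"x":0,"y":0,"z":0,"roll":0},
  ],
)

```text
time: 9.98
tool_pos: [537.8, -64.0, 115.5]
tcp_rot: [1.54, 1.571, 0.019]
contact_force: [0.2, 0.4, 0.2]
grip_width: 0.3
```

Request:
move_arm(
  deltas=[
    {"x":0.03,"y":0,"z":0,"roll":0},
    {"x":0.03,"y":0,"z":0,"roll":0},
    {"x":0,"y":0,"z":0,"roll":0},
  ],
)

```text
time: 10.23
tool_pos: [537.9, -64.0, 115.1]
tcp_rot: [1.102, 1.57, -0.418]
contact_force: [-4.8, 1.2, 15.0]
grip_width: 0.4
```

Request:
move_arm(
  deltas=[
    {"x":0.04,"y":0,"z":0,"roll":0},
    {"x":0.04,"y":0,"z":0,"roll":0},
    {"x":0,"y":0,"z":0,"roll":0},
  ],
)

```text
time: 10.48
tool_pos: [538.0, -64.0, 114.9]
tcp_rot: [1.119, 1.568, -0.402]
contact_force: [-14.0, 1.5, 38.2]
grip_width: 0.4
```

Door rests on its stop (38 N with no further motion at tip z = 90). Lifting and going above the square.

```bash
python3 - <<'E'
from h import *
go([554.5,272.7,260],-108.2)
E
```

```text
shift [-3.635  0.847 -8.38 ] heading z -87.1 roll 5.27
```

Request:
move_arm(
  deltas=[
    {"x":-0.5,"y":0,"z":0,"roll":0},
    {"x":-0.7,"y":0,"z":0,"roll":0},
    {"x":-0.8,"y":0,"z":0,"roll":0},
    {"x":-0.8,"y":0,"z":0,"roll":0},
    {"x":-0.84,"y":0,"z":0,"roll":0},
    {"x":0,"y":0.08,"z":-0.7,"roll":0},
    {"x":0,"y":0.08,"z":-0.7,"roll":0},
    {"x":0,"y":0.07,"z":-0.7,"roll":0},
    {"x":0,"y":0.07,"z":-0.7,"roll":0},
    {"x":0,"y":0.07,"z":-0.7,"roll":0},
    {"x":0,"y":0.07,"z":-0.7,"roll":0},
    {"x":0,"y":0.07,"z":-0.7,"roll":0},
    {"x":0,"y":0.07,"z":-0.7,"roll":0},
    {"x":0,"y":0.07,"z":-0.7,"roll":0},
    {"x":0,"y":0.07,"z":-0.7,"roll":0},
    {"x":0,"y":0.07,"z":-0.7,"roll":0},
    {"x":0,"y":0.07,"z":-0.68,"roll":0},
    {"x":0,"y":0,"z":0,"roll":0},
  ],
  grip=0.55,
)

```text
time: 11.98
tool_pos: [554.9, 277.1, 255.3]
tcp_rot: [3.132, 1.569, 1.615]
contact_force: [-0.7, -0.3, 0.4]
grip_width: 50.6
```

Request:
move_arm(
  deltas=[
    {"x":0,"y":0,"z":0,"roll":0.9},
    {"x":0,"y":0,"z":0,"roll":0.9},
    {"x":0,"y":0,"z":0,"roll":0.9},
    {"x":0,"y":0,"z":0,"roll":0.9},
    {"x":0,"y":0,"z":0,"roll":0.9},
    {"x":0,"y":0,"z":0,"roll":0.77},
    {"x":0,"y":0,"z":0,"roll":0},
  ],
)

```text
time: 12.57
tool_pos: [555.5, 272.1, 255.6]
tcp_rot: [-0.214, 1.57, -2.105]
contact_force: [-1.0, -0.5, -0.5]
grip_width: 50.4
```

```bash
python3 - <<'E'
from h import *
o=bot.get_obs();print(o['time'],o['tool_pos'],o['contact_force'])
im=bot.capture('wrist');save('w10',im,sc=1.5);c=cam('wrist',o)
s=bot.capture('side');save('s10',s,sc=1.5);np.save('s10.npy',s)
go([554.5,272.7,260],-108.2,o)
u=np.array([.314,.949,0])
print('tail top pred',proj(c,np.array([531,201.5,26])+u*130)*1.5)
E
```

```text
12.5667 [555.46263874 272.07827492 255.64993189] [-0.98130483 -0.49718783 -0.54923754]
shift [-0.109 -0.028 -0.007] heading z -108.3 roll -0.04
tail top pred [[385.73536612 181.6456441 ]]
```

View pics/w10.png

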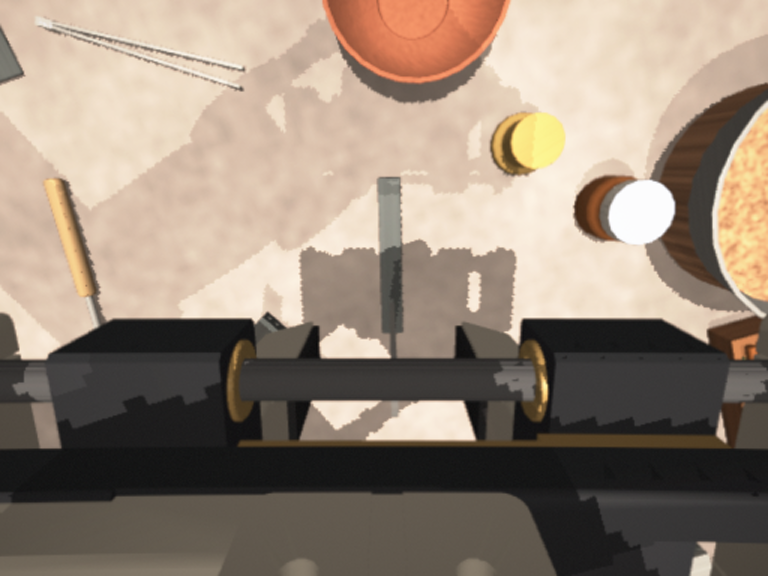

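View pics/s10.png

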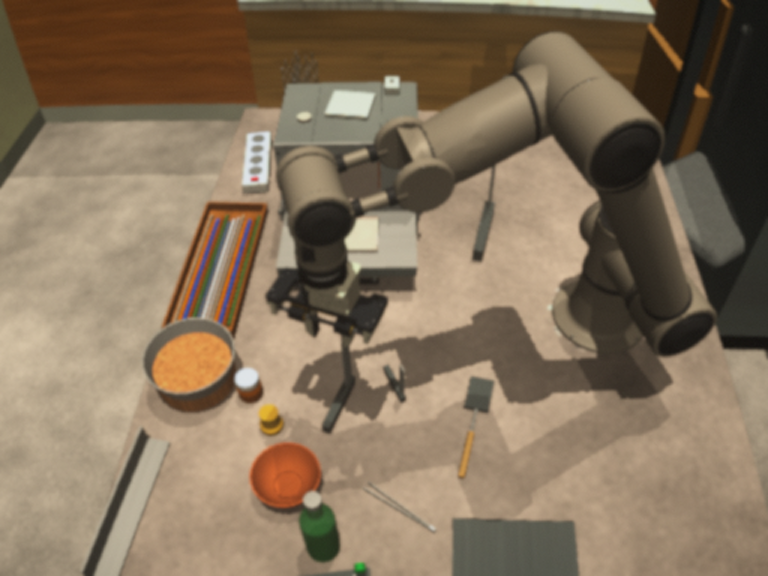

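Wrist view: bowl, yellow mould and jar lie well away; the stock runs from (390,178) to (393,332) between the open fingers. Refining.

```bash
python3 - <<'E'
from h import *
o=bot.get_obs();c=cam('wrist',o)
P=onz(c,np.array([(378,178),(401,178),(383,331),(403,331)])/1.5,26);print(P.round(1))
a=(P[0]+P[1])/2;b=(P[2]+P[3])/2;u=(a-b)/np.linalg.norm(a-b)
print('tail',a,'blade base',b,np.linalg.norm(a-b),'deg',np.degrees(np.arctan2(u[1],u[0])))
g=a-u*55;print('grasp',g);go([g[0],g[1],24],None,o);go([g[0],g[1],24],np.degrees(np.arctan2(u[1],u[0]))-180,o)
E
```

```text
[[566.8 329.6  26. ]
 [583.9 324.   26. ]
 [530.8 207.6  26. ]
 [547.  202.4  26. ]]
tail [575.31755512 326.81227712  26.        ] blade base [538.88222808 204.99953499  26.        ] 127.14510294113816 deg 73.34758552511813
grasp [559.55648418 274.11893178  26.        ]
shift [ 5.792  0.082 -0.078] heading z -108.1 roll None
shift [ 5.792  0.082 -0.078] heading z -108.1 roll -0.37
```

Request:
move_arm(
  deltas=[
    {"x":0.5,"y":0.06,"z":-0.05,"roll":-0.15},
    {"x":0.7,"y":0,"z":0,"roll":0},
    {"x":0.7,"y":0,"z":0,"roll":0},
    {"x":0.6,"y":0,"z":0,"roll":0},
    {"x":0,"y":0,"z":0,"roll":0},
  ],
)

```text
time: 13.08
tool_pos: [555.7, 272.6, 150.5]
tcp_rot: [-0.927, 1.561, -2.804]
contact_force: [-0.9, -0.5, -1.2]
grip_width: 50.6
```

```bash
python3 - <<'E'
from h import *
o=bot.get_obs();print(o['time'],o['tool_pos'],o['contact_force'])
im=bot.capture('wrist');save('w11',im,sc=1.5);save('s11',bot.capture('side'),(170,160,300,300),4.2)
E
```

```text
13.0833 [555.68886151 272.59004409 150.45423943] [-0.89313019 -0.52216375 -1.2482241 ]
```

View pics/w11.png

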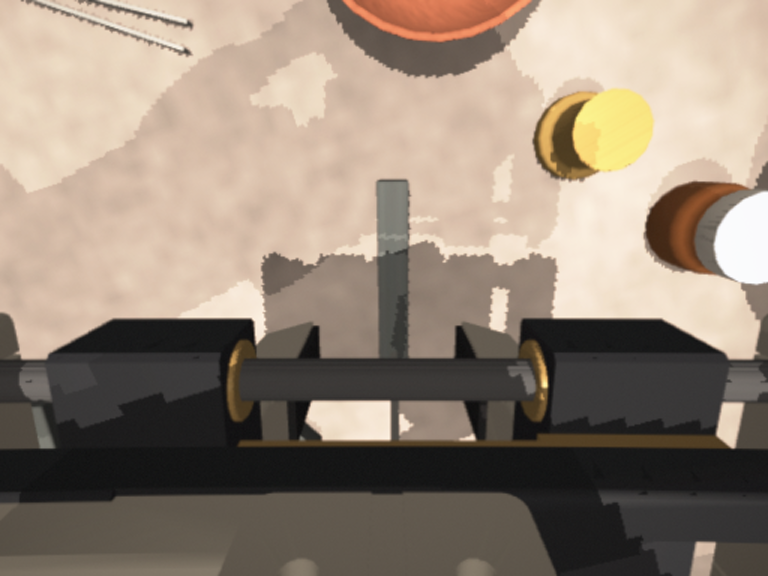

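View pics/s11.png

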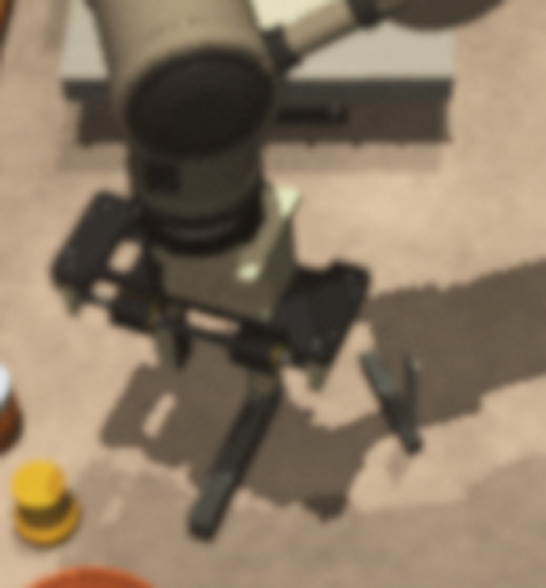

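```bash
python3 - <<'E'
from h import *
o=bot.get_obs();c=cam('wrist',o)
P=onz(c,np.array([(377,181),(409,181),(380,340),(408,340)])/1.5,26);A=axes(o)
print(((P-o['tool_pos'])@A).round(1))
S=cam('side');print('small heel',onz(S,[np.array((415,445))/4.2+[170,160]],0))
E
```

```text
[[129.7  -5.8 -58.5]
 [129.6  12.4 -58.6]
 [129.7  -4.4  37.7]
 [129.7  13.   37.7]]
small heel [[428.52588182 239.52493234   0.        ]]
```

Request:
move_arm(
  deltas=[
    {"x":0.5,"y":0.09,"z":-0.07,"roll":0},
    {"x":0.6,"y":0,"z":0,"roll":0},
    {"x":0.6,"y":0,"z":0,"roll":0},
    {"x":0.5,"y":0,"z":0,"roll":0},
    {"x":0.4,"y":0,"z":0,"roll":0},
    {"x":0.3,"y":0,"z":0,"roll":0},
    {"x":0.14,"y":0,"z":0,"roll":0},
    {"x":0,"y":0,"z":0,"roll":0},
  ],
)

```text
time: 13.85
tool_pos: [563.0, 275.4, 34.3]
tcp_rot: [2.36, 1.571, 0.482]
contact_force: [-0.6, -0.7, 0.0]
grip_width: 50.8
```

```bash
python3 - <<'E'
from h import *
o=bot.get_obs();print(o['time'],o['tool_pos'],o['contact_force'],o['moment'])
im=bot.capture('wrist');save('w12',im,sc=1.5)
E
```

```text
13.85 [562.97213987 275.43923542  34.28081165] [-0.5689391  -0.65069534  0.03368907] [-0.07491766  0.12453978 -0.00788383]
```

View pics/w12.png

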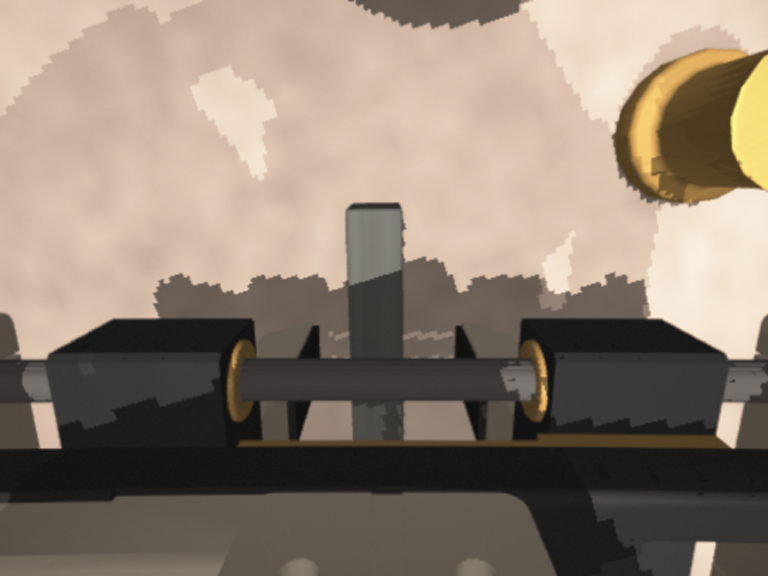

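```bash
python3 - <<'E'
from h import *
o=bot.get_obs();c=cam('wrist',o)
P=onz(c,np.array([(347,210),(403,210),(350,340),(403,340)])/1.5,26);A=axes(o)
print(((P-o['tool_pos'])@A).round(1))
E
```

```text
[[  9.1 -12.6 -53. ]
 [  9.1   4.8 -53.1]
 [  9.1 -12.5  -9.9]
 [  9.1   5.3  -9.9]]
```

Request:
move_arm(
  deltas=[
    {"x":0.07,"y":-0.05,"z":0,"roll":0},
    {"x":0.06,"y":-0.03,"z":0,"roll":0},
    {"x":0,"y":0,"z":0,"roll":0},
  ],
)

```text
time: 14.15
tool_pos: [559.5, 276.5, 29.3]
tcp_rot: [2.394, 1.57, 0.516]
contact_force: [-0.4, 0.0, -0.5]
grip_width: 50.6
```

Request:
move_arm(
  deltas=[
    {"x":0,"y":0,"z":0,"roll":0},
    {"x":0,"y":0,"z":0,"roll":0},
    {"x":0,"y":0,"z":0,"roll":0},
    {"x":0,"y":0,"z":0,"roll":0},
    {"x":0,"y":0,"z":0,"roll":0},
    {"x":0,"y":0,"z":0,"roll":0},
    {"x":0,"y":0,"z":0,"roll":0},
    {"x":0,"y":0,"z":0,"roll":0},
  ],
  grip=0,
)

```text
time: 14.82
tool_pos: [559.7, 276.3, 29.0]
tcp_rot: [2.392, 1.571, 0.514]
contact_force: [0.6, 0.1, 1.0]
grip_width: 17.9
```

Request:
move_arm(
  deltas=[
    {"x":-0.2,"y":0,"z":0,"roll":0},
    {"x":-0.3,"y":0,"z":0,"roll":0},
    {"x":-0.4,"y":0,"z":0,"roll":0},
    {"x":-0.4,"y":0,"z":0,"roll":0},
    {"x":0,"y":0,"z":0,"roll":0},
  ],
)

```text
time: 15.23
tool_pos: [561.3, 277.0, 84.7]
tcp_rot: [2.24, 1.565, 0.362]
contact_force: [1.6, 0.8, -4.8]
grip_width: 17.9
```

```bash
python3 - <<'E'
from h import *
o=bot.get_obs();print(o['time'],o['tool_pos'],o['contact_force'],o['moment'],o['grip_width'])
im=bot.capture('wrist');save('w13',im,sc=1.5);save('s13',bot.capture('side'),(170,140,300,280),4.2)
go(kw(77+130,-112,290),-87,o)
E
```

```text
15.2333 [561.34704248 277.00304875  84.73467969] [ 1.63579983  0.75327867 -4.83355668] [ 0.13382099 -0.01556158 -0.02461351] 17.870478567065245
shift [-5.162 -0.324  7.847] heading z -107.6 roll -5.16
```

View pics/w13.png

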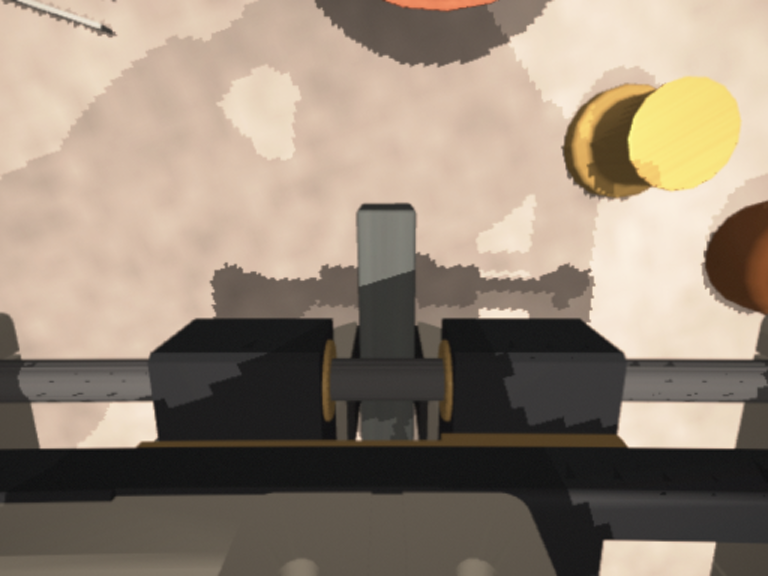

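View pics/s13.png

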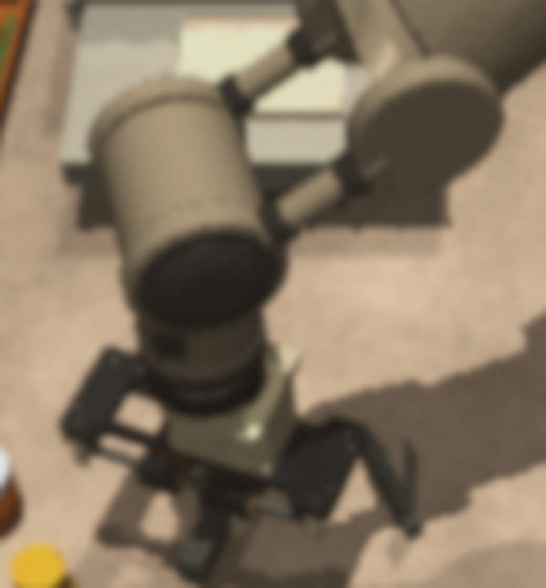

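The square is gripped (17.9 mm) and lifted level. Now a better kiln yaw from the open-door views before carrying.

Request:
move_arm(
  deltas=[
    {"x":-0.6,"y":0,"z":0,"roll":0},
    {"x":-0.8,"y":0,"z":0,"roll":0},
    {"x":-0.8,"y":0,"z":0,"roll":0},
    {"x":-0.8,"y":0,"z":0,"roll":0},
    {"x":-0.8,"y":0,"z":0,"roll":0},
    {"x":-0.8,"y":0,"z":0,"roll":0},
    {"x":-0.5,"y":0,"z":0,"roll":0},
    {"x":0,"y":0,"z":0,"roll":0},
  ],
)

```text
time: 16.0
tool_pos: [560.9, 276.8, 289.1]
tcp_rot: [2.233, 1.563, 0.355]
contact_force: [0.3, 0.9, -5.4]
grip_width: 18.2
```

```bash
python3 - <<'E'
from h import *
o=bot.get_obs();print(o['time'],o['tool_pos'],o['contact_force'],o['moment'])
s=bot.capture('side');t=bot.capture('top');np.save('s14.npy',s);np.save('t14.npy',t)
save('s14',s,(170,40,300,200),3.7);save('t14',t,(250,80,440,220),4)
E
```

```text
16.0 [560.86874745 276.83571518 289.09674017] [ 0.25456044  0.87541055 -5.37571375] [ 0.08054654 -0.06251924 -0.01548751]
```

View pics/s14.png

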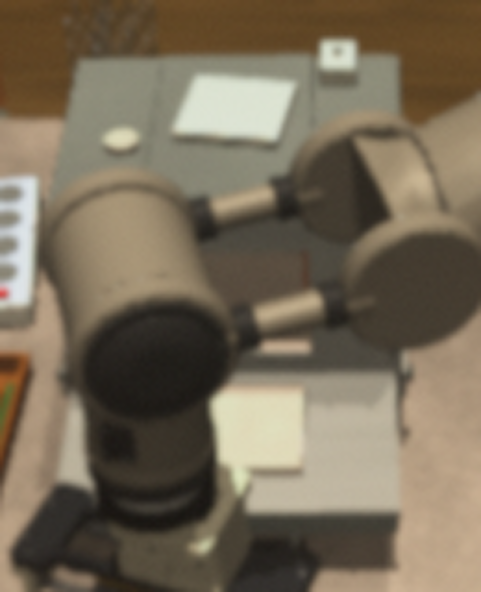

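View pics/t14.png

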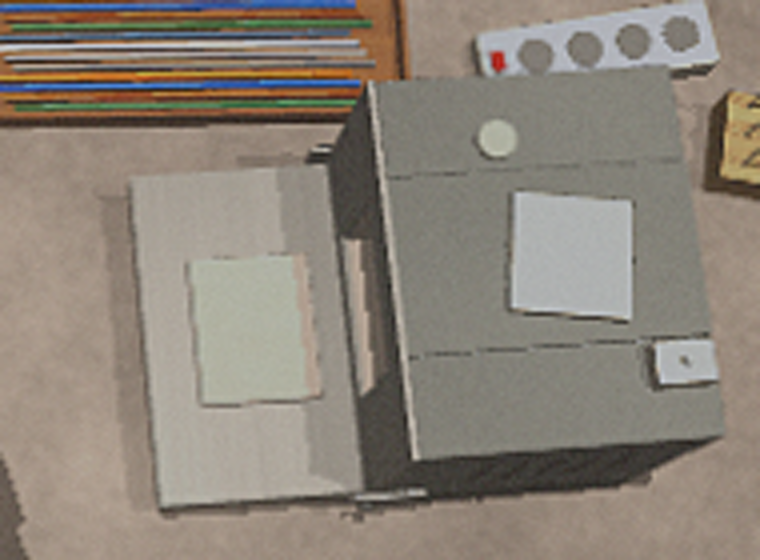

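Top view shows the whole level plate: free edge (131,181)-(162,500), hinge line (327,165)-(362,490), and roof front edge (370,85)-(415,458). Fitting lines to these.

```bash
cat > fit.py <<'E'
from h import *
T=cam('top');t=np.load('t14.npy').astype(float)
def edge(p,q,z,name,im,n=60,w=3,trim=.05):
    g=cv2.GaussianBlur(im,(0,0),.7);p=np.array(p)/4+[250,80];q=np.array(q)/4+[250,80];p=p-.375;q=q-.375
    d=(q-p)/np.linalg.norm(q-p);nn=np.array([-d[1],d[0]]);s=np.arange(-w,w+.01,.1);pts=[]
    for f in np.linspace(trim,1-trim,n):
        c=p+f*(q-p);X=(c+s[:,None]*nn).astype(np.float32)
        v=cv2.remap(g.astype(np.float32),X[None,:,0],X[None,:,1],cv2.INTER_LINEAR)[0].sum(-1)
        pts.append(c+s[np.argmax(np.abs(np.gradient(v)))]*nn)
    P=onz(T,np.array(pts),z)[:,:2]
    vx,vy,x0,y0=cv2.fitLine(P.astype(np.float32),cv2.DIST_HUBER,0,.5,.01,.01).ravel()
    r=np.abs((P-[x0,y0])@[-vy,vx]);ang=np.degrees(np.arctan2(vy,vx))
    print(name,'deg',round(float(ang),2),'pt',x0,y0,'res',np.median(r).round(2));return
edge((131,181),(162,500),90,'free',t)
edge((327,165),(362,490),90,'hinge',t)
edge((131,181),(327,165),90,'far side',t)
edge((162,505),(362,490),90,'near side',t)
edge((370,85),(415,458),285,'roof front',t)
edge((415,458),(722,435),285,'roof near',t)
edge((668,70),(722,435),285,'roof back',t)
edge((372,84),(665,67),285,'roof far',t)
E
python3 fit.py
```

```text
free deg 3.49 pt 564.07117 -33.84716 res 0.89
hinge deg 2.99 pt 571.10815 -218.68916 res 1.79
far side deg -86.88 pt 726.11975 -107.00166 res 0.72
near side deg -86.7 pt 416.99448 -126.76112 res 0.7
roof front deg 3.08 pt 572.98834 -217.7221 res 0.55
roof near deg -87.07 pt 424.39682 -349.62222 res 0.78
roof back deg 2.63 pt 585.3563 -476.65543 res 1.38
roof far deg -87.17 pt 743.6033 -333.02536 res 1.74
```

```bash
sed -i 's/^KO=.*/KO=np.array([576.5,-218.3,0.]);KA=np.radians(3.1)/' h.py; python3 - <<'E'
from h import *
P=kw(77+80,-112,289);print(P);go(P,-86.9)
E
```

```text
[456.17351928 -67.58656981 289.        ]
shift [-0.133  0.148  8.97 ] heading z -107.6 roll -5.18
```

Request:
move_arm(
  deltas=[
    {"x":0,"y":0.01,"z":0.3,"roll":0},
    {"x":0,"y":0.01,"z":0.6,"roll":0},
    {"x":0,"y":0.01,"z":0.6,"roll":0},
    {"x":0,"y":0.01,"z":0.6,"roll":0},
    {"x":0,"y":0.01,"z":0.6,"roll":0},
    {"x":0,"y":0.01,"z":0.6,"roll":0},
    {"x":0,"y":0.01,"z":0.6,"roll":0},
    {"x":0,"y":0.01,"z":0.6,"roll":0},
    {"x":0,"y":0.01,"z":0.6,"roll":0},
    {"x":0,"y":0.01,"z":0.6,"roll":0},
    {"x":0,"y":0.01,"z":0.6,"roll":0},
    {"x":0,"y":0.01,"z":0.6,"roll":0},
    {"x":0,"y":0.01,"z":0.6,"roll":0},
    {"x":0,"y":0.01,"z":0.6,"roll":0},
    {"x":0,"y":0.01,"z":0.6,"roll":0},
    {"x":0,"y":0.01,"z":0.27,"roll":0},
    {"x":0,"y":0,"z":0,"roll":0},
  ],
)

```text
time: 17.52
tool_pos: [455.5, -69.1, 282.5]
tcp_rot: [-1.459, 1.566, 2.943]
contact_force: [0.7, -0.0, -6.0]
grip_width: 17.8
```

Request:
move_arm(
  deltas=[
    {"x":0,"y":0,"z":0,"roll":-0.8},
    {"x":0,"y":0,"z":0,"roll":-0.9},
    {"x":0,"y":0,"z":0,"roll":-0.9},
    {"x":0,"y":0,"z":0,"roll":-0.9},
    {"x":0,"y":0,"z":0,"roll":-0.9},
    {"x":0,"y":0,"z":0,"roll":-0.78},
    {"x":0,"y":0,"z":0,"roll":0},
    {"x":0,"y":0,"z":0,"roll":0},
  ],
)

```text
time: 18.18
tool_pos: [456.8, -66.7, 283.7]
tcp_rot: [-2.144, 1.568, 2.621]
contact_force: [0.1, -0.2, -6.4]
grip_width: 17.9
```

```bash
python3 - <<'E'
from h import *
o=bot.get_obs();print(o['time'],o['tool_pos'],o['contact_force'],o['moment'])
save('w15',bot.capture('wrist'),sc=1.5);save('s15',bot.capture('side'),(150,20,330,180),4)
go(kw(77+60,-112,131),-86.9,o)
E
```

```text
18.1833 [456.75456195 -66.6590557  283.68607036] [ 0.0561816  -0.15349521 -6.3995964 ] [ 0.08561345  0.01437025 -0.07967869]
shift [ 3.816 -0.007  0.528] heading z -87.0 roll -0.01
```

View pics/w15.png

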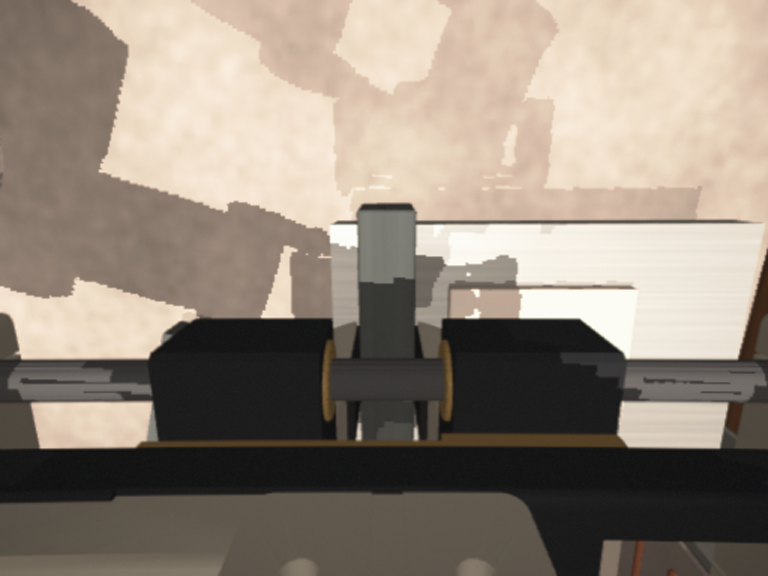

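View pics/s15.png

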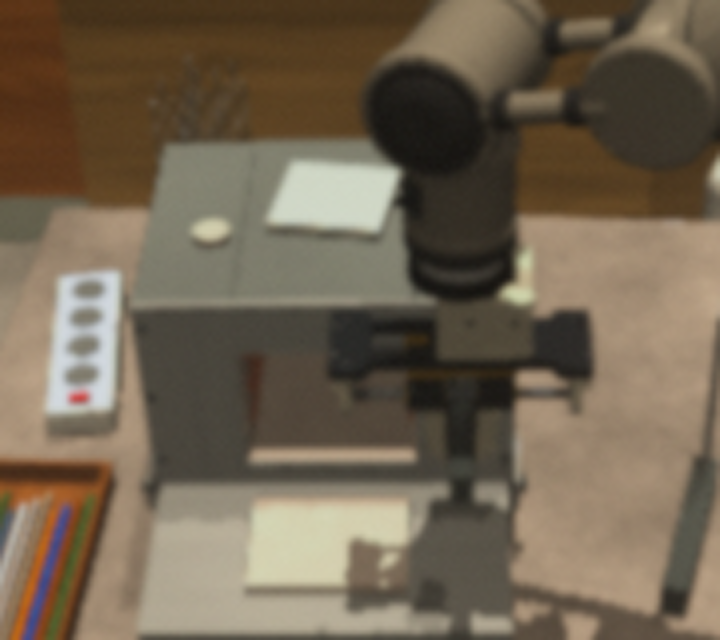

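The wrist view shows the plate's free edge level at row 222 (331 to 765), so the tool is square to the door, with the stock over the bare strip between the door's side edge and the plug (450). Lowering.

Request:
move_arm(
  deltas=[
    {"x":0.3,"y":0,"z":0.1,"roll":0},
    {"x":0.5,"y":0,"z":0.1,"roll":0},
    {"x":0.5,"y":0,"z":0.1,"roll":0},
    {"x":0.5,"y":0,"z":0.1,"roll":0},
    {"x":0.5,"y":0,"z":0.1,"roll":0},
    {"x":0.5,"y":0,"z":0,"roll":0},
    {"x":0.4,"y":0,"z":0,"roll":0},
    {"x":0.3,"y":0,"z":0,"roll":0},
    {"x":0.2,"y":0,"z":0,"roll":0},
    {"x":0,"y":0,"z":0,"roll":0},
  ],
)

```text
time: 19.12
tool_pos: [457.4, -87.1, 135.4]
tcp_rot: [-2.021, 1.568, 2.745]
contact_force: [0.0, 0.4, -6.9]
grip_width: 18.0
```

```bash
python3 - <<'E'
from h import *
o=bot.get_obs();print(o['time'],o['tool_pos'],o['contact_force'],o['moment'])
im=bot.capture('wrist');save('w16',im,sc=1.5);save('s16',bot.capture('side'),(150,20,330,180),4);c=cam('wrist',o)
print('plate near corner pred',proj(c,[kw(185,-155,90),kw(185,155,90),kw(140,-68,102)])*1.5)
go(kw(77+10,-112,131),-86.9,o)
E
```

```text
19.1167 [457.37443552 -87.14946837 135.36892635] [ 3.42168926e-03  4.15002613e-01 -6.90584847e+00] [ 0.10328757  0.04745628 -0.03507472]
plate near corner pred [[ 277.78250632  215.93939114]
 [1112.37817451  212.35838839]
 [ 499.81341169  335.03131936]]
shift [ 0.107 -0.002  1.26 ] heading z -86.9 roll -0.01
```

View pics/w16.png

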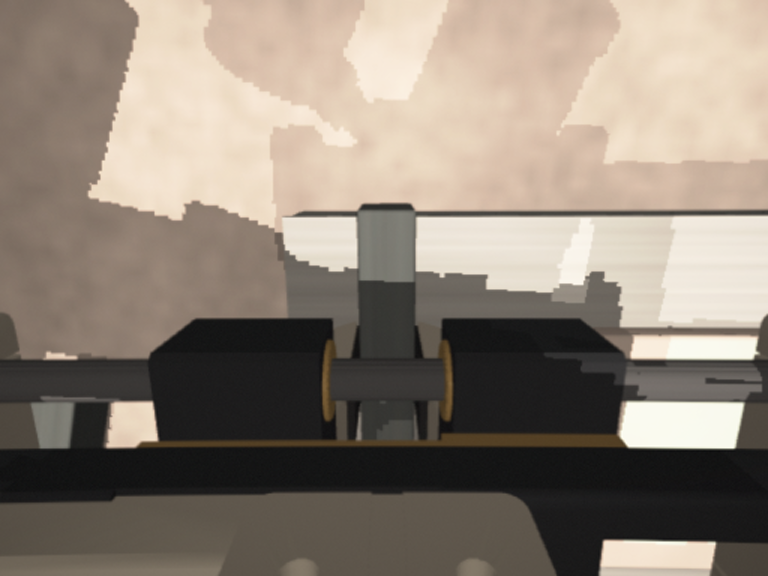

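View pics/s16.png

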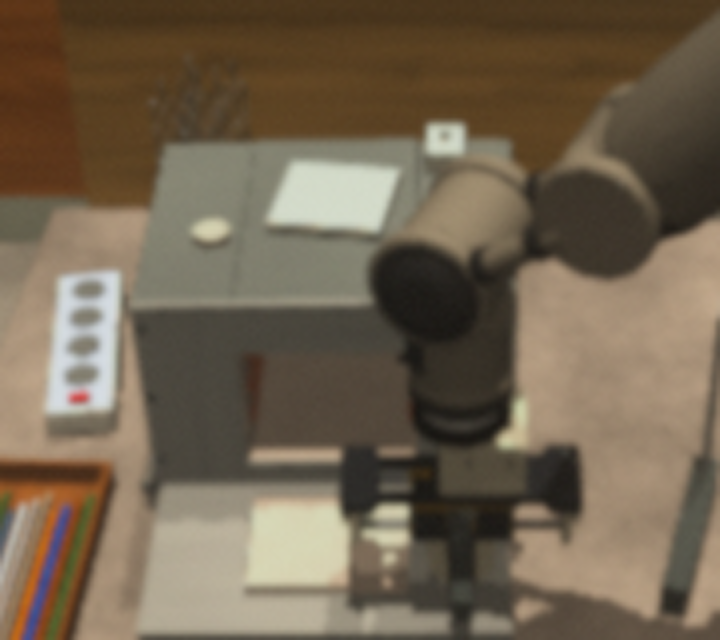

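Request:
move_arm(
  deltas=[
    {"x":0,"y":0,"z":0.25,"roll":0},
    {"x":0,"y":0,"z":0.3,"roll":0},
    {"x":0,"y":0,"z":0.3,"roll":0},
    {"x":0,"y":0,"z":0.2,"roll":0},
    {"x":0,"y":0,"z":0,"roll":0},
    {"x":0.1,"y":0,"z":0,"roll":0},
    {"x":0.1,"y":0,"z":0,"roll":0},
    {"x":0.05,"y":0,"z":0,"roll":0},
    {"x":0,"y":0,"z":0,"roll":0},
  ],
)

```text
time: 19.97
tool_pos: [459.9, -128.9, 126.1]
tcp_rot: [-2.159, 1.569, 2.608]
contact_force: [-0.5, -0.1, -5.9]
grip_width: 17.7
```

```bash
python3 - <<'E'
from h import *
o=bot.get_obs();print(o['time'],o['tool_pos'],o['contact_force'],o['moment'])
go(kw(77,-112,119),-86.9,o);save('s17',bot.capture('side'),(220,80,320,180),6)
E
```

```text
19.9667 [ 459.90285945 -128.86455013  126.10717087] [-0.54163973 -0.07238966 -5.91399373] [ 0.03796358  0.05775377 -0.03186008]
shift [ 0.177 -0.01   0.465] heading z -86.9 roll 0.01
```

View pics/s17.png

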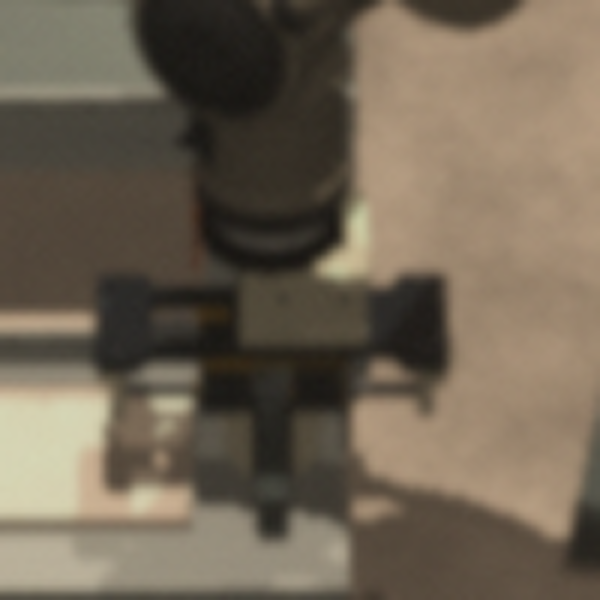

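Request:
move_arm(
  deltas=[
    {"x":0.06,"y":0,"z":0.1,"roll":0},
    {"x":0.06,"y":0,"z":0.1,"roll":0},
    {"x":0.03,"y":0,"z":0.05,"roll":0},
    {"x":0,"y":0,"z":0,"roll":0},
  ],
)

```text
time: 20.35
tool_pos: [461.0, -140.0, 120.6]
tcp_rot: [-1.897, 1.571, 2.869]
contact_force: [1.1, -0.0, -6.8]
grip_width: 17.7
```

Request:
move_arm(
  deltas=[
    {"x":0.025,"y":0,"z":0,"roll":0},
    {"x":0.025,"y":0,"z":0,"roll":0},
    {"x":0,"y":0,"z":0,"roll":0},
  ],
)

```text
time: 20.6
tool_pos: [461.1, -139.5, 119.1]
tcp_rot: [0.905, 1.57, -0.612]
contact_force: [-1.0, -0.5, -4.1]
grip_width: 17.9
```

Request:
move_arm(
  deltas=[
    {"x":0.03,"y":0,"z":0,"roll":0},
    {"x":0.02,"y":0,"z":0,"roll":0},
    {"x":0,"y":0,"z":0,"roll":0},
  ],
)

```text
time: 20.85
tool_pos: [461.1, -139.5, 118.9]
tcp_rot: [0.914, 1.569, -0.602]
contact_force: [-7.1, 2.9, 14.2]
grip_width: 17.7
```

Request:
move_arm(
  deltas=[
    {"x":0,"y":0,"z":0.06,"roll":0},
    {"x":0,"y":0,"z":0.05,"roll":0},
    {"x":0,"y":0,"z":0,"roll":0},
  ],
)

```text
time: 21.1
tool_pos: [461.7, -142.3, 118.9]
tcp_rot: [2.307, 1.568, 0.79]
contact_force: [-3.1, 10.7, 14.2]
grip_width: 18.2
```

Request:
move_arm(
  deltas=[
    {"x":0,"y":0,"z":0.05,"roll":0},
    {"x":0,"y":0,"z":0.05,"roll":0},
    {"x":0,"y":0,"z":0,"roll":0},
  ],
)

```text
time: 21.35
tool_pos: [462.3, -146.3, 118.9]
tcp_rot: [2.084, 1.568, 0.567]
contact_force: [-2.8, 10.8, 14.4]
grip_width: 17.7
```

Request:
move_arm(
  deltas=[
    {"x":0,"y":0,"z":0.05,"roll":0},
    {"x":0,"y":0,"z":0,"roll":0},
    {"x":0,"y":0,"z":0,"roll":0},
  ],
)

```text
time: 21.6
tool_pos: [462.5, -148.3, 118.9]
tcp_rot: [1.989, 1.567, 0.472]
contact_force: [-1.5, 10.6, 12.9]
grip_width: 18.1
```

```bash
python3 - <<'E'
from h import *
o=bot.get_obs();print(o['time'],o['tool_pos'],o['contact_force'],o['moment'])
go(kw(77,-112,119),-86.9,o);save('t18',bot.capture('top'),(300,90,420,210),5);im=bot.capture('wrist');save('w18',im,sc=1.5);c=cam('wrist',o)
P=onz(c,np.array([(360,210),(413,210)])/1.5,116);print('tail out',[(p-KO)@-KX for p in P])
E
```

```text
21.6 [ 462.47787872 -148.30189637  118.89870929] [-1.46347533 10.62905229 12.88801707] [1.57483165 0.36062395 0.02301967]
shift [-0.003 -0.048 -0.023] heading z -86.9 roll -0.0
tail out [np.float64(129.75177015511193), np.float64(129.76224475081787)]
```

View pics/t18.png

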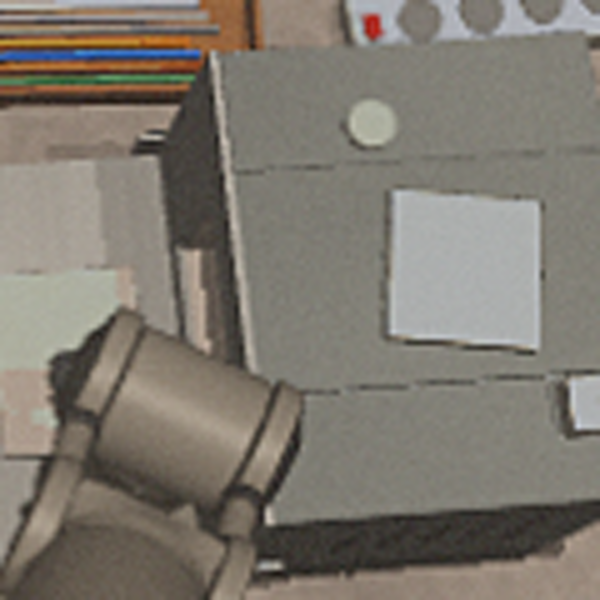

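View pics/w18.png

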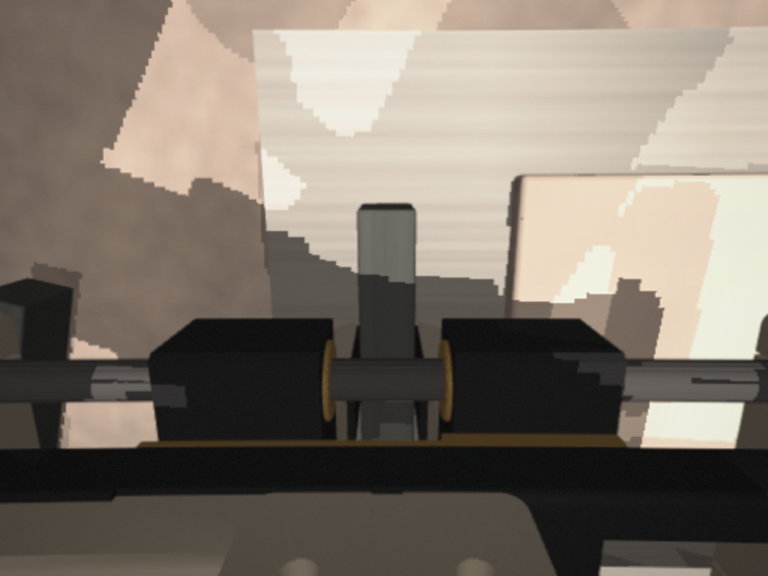

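Stock lies on the bare strip, clear of the plug (512) and the plate side (260), parallel to both; it still slides with about 10.6 N friction. Pressing on towards the face.

Request:
move_arm(
  deltas=[
    {"x":0,"y":0,"z":0.05,"roll":0},
    {"x":0,"y":0,"z":0,"roll":0},
    {"x":0,"y":0,"z":0,"roll":0},
  ],
)

```text
time: 21.95
tool_pos: [462.5, -148.8, 118.9]
tcp_rot: [2.533, 1.566, 1.016]
contact_force: [-0.2, 19.0, 15.2]
grip_width: 18.0
```

Request:
move_arm(
  deltas=[
    {"x":0,"y":0,"z":0.05,"roll":0},
    {"x":0,"y":0,"z":0,"roll":0},
    {"x":0,"y":0,"z":0,"roll":0},
  ],
)

```text
time: 22.2
tool_pos: [462.5, -149.1, 118.8]
tcp_rot: [2.787, 1.563, 1.27]
contact_force: [-0.4, 25.9, 17.2]
grip_width: 18.2
```

```bash
python3 - <<'E'
from h import *
T=[]
for i in range(4):
    o=bot.get_obs();A=axes(o);T.append([A[:,0]@KX*1e3,A[:,0]@KY*1e3,np.degrees(np.arctan2(A[1,2],A[0,2]))]);im=bot.capture('wrist')
print(np.round(T,2),o['contact_force'],o['moment']);save('w19',im,sc=1.5)
save('s19',bot.capture('side'),(220,80,320,180),6)
c=cam('wrist',o);P=onz(c,np.array([(253,31),(768,27)])/1.5,90);print(P,np.degrees(np.arctan2(*(P[1]-P[0])[1::-1])))
E
```

```text
[[ -6.98   2.58 -86.92]
 [ -6.91   2.57 -86.91]
 [ -6.88   2.55 -86.92]
 [ -6.83   2.53 -86.91]] [ 1.01251921 25.44832476 17.56765207] [ 4.09263961 -0.1762234   0.10675513]
[[413.37944383 -43.13909259  90.        ]
 [577.34693187 -34.04733027  90.        ]] 3.1737189797101104
```

View pics/w19.png

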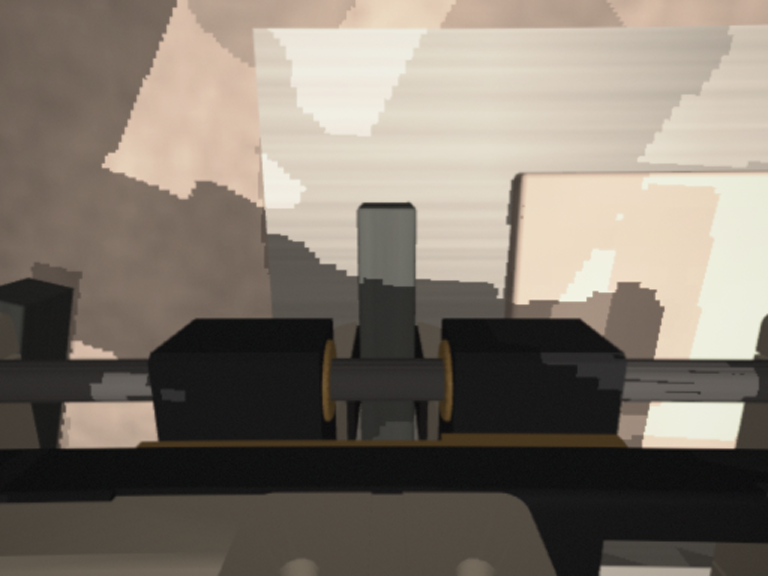

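View pics/s19.png

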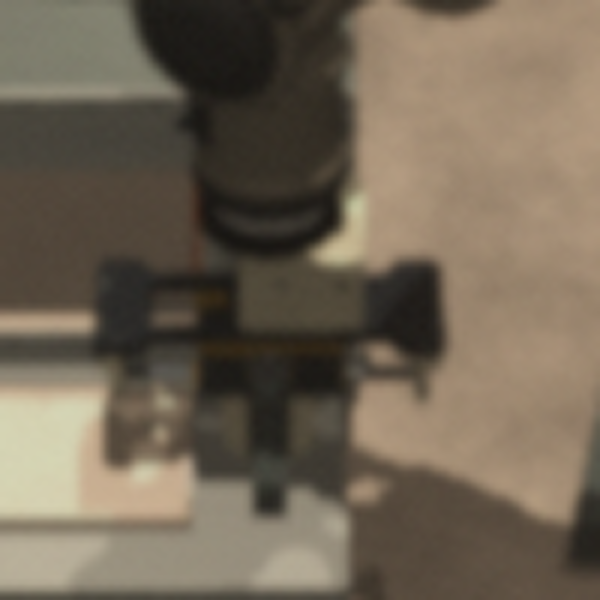

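Request:
move_arm(
  deltas=[
    {"x":0.03,"y":0,"z":0,"roll":0},
    {"x":0,"y":0,"z":0.03,"roll":0},
    {"x":0,"y":0,"z":0,"roll":0},
    {"x":0,"y":0,"z":0,"roll":0},
    {"x":0,"y":0,"z":0,"roll":0},
    {"x":0,"y":0,"z":0,"roll":0},
  ],
)

```text
time: 22.95
tool_pos: [462.5, -149.6, 118.5]
tcp_rot: [2.78, 1.563, 1.263]
contact_force: [-0.7, 29.6, 27.2]
grip_width: 18.2
```

```bash
python3 - <<'E'
from h import *
o=bot.get_obs();A=axes(o);im=bot.capture('wrist');save('w20',im,(150,80,400,300),3);np.save('w20.npy',im)
print(o['time'],o['tool_pos'],A[:,0]@KX*1e3,np.degrees(np.arctan2(A[1,2],A[0,2])),o['contact_force'],o['moment'],o['grip_width'])
c=cam('wrist',o)
print('tail top/bottom pred if flat',proj(c,[kw(130,-121,116),kw(130,-103,116),kw(130,-121,90),kw(130,-103,90)])*1.5)
E
```

```text
22.95 [ 462.5323868  -149.64533421  118.5183305 ] -7.664496139214996 -86.9224194928844 [-0.73571569 29.59225882 27.24416751] [4.89706331 0.29325041 0.14302944] 18.166054258511547
tail top/bottom pred if flat [[350.75496571 204.64167003]
 [411.3369131  204.668609  ]
 [356.29031107 199.42601128]
 [407.26372727 199.44957971]]
```

View pics/w20.png

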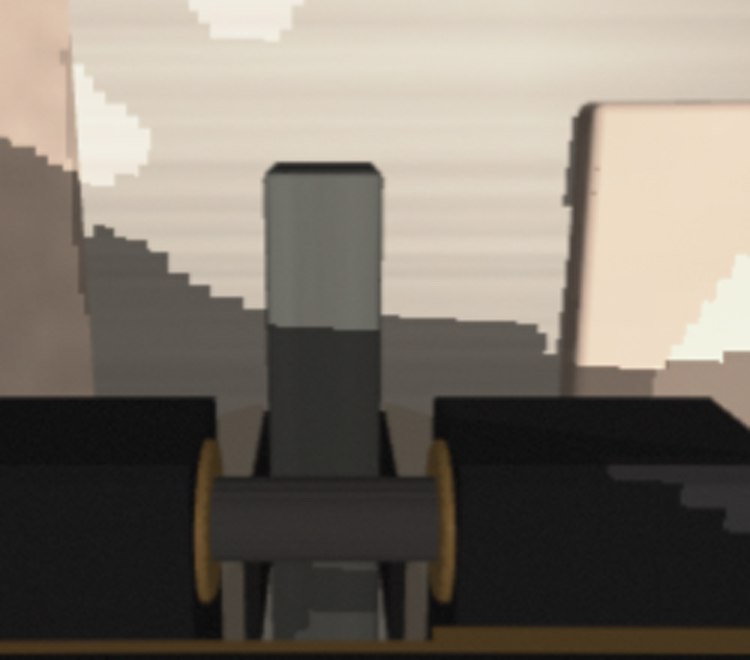

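```bash
python3 - <<'E'
from plant import bot
print(bot.close_job());o=bot.get_obs();print(o['time'],o['tool_pos'],o['contact_force'],o['grip_width'])
E
```

```text
the job is handed in; nothing more can be done
None
the job is handed in; nothing more can be done
```

I handed the job in at about 23 s. The door is down on its stop, and the middle-sized square is still gripped and pressed into the corner between the door's near bare strip and the kiln face.

**Door:** I hooked the handle to open it, then pushed the inner plate down. It stopped level at 90 mm and did not move under 38 N.

**Square, last readings:**
- **Push:** the tool felt about 27 N from the door and 30 N from the kiln face, with the grip at 18.2 mm. The largest wrist reading I saw was about 41 N, during the door press.
- **Fit:** the far end of the stock was about 130 mm from the face, which puts the heel at the face. I saw no gap under that end.
- **Squareness:** tool heading was −86.9°, the value needed for a kiln turned 3.1°. The wrist camera put the plate edge at 3.17°, and the edges I fitted ranged from 2.6° to 3.5°.

**Not confirmed:**
- The arm hid the blade from every camera. That it lies against the face is inferred from the forces and the flat stock.
- The gripper leaned about 0.4° towards the kiln under the push. The camera showed no sign that the square tilted with it.
- I did not check the bystanders at the end. I saw no contact with any of them along the way.

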